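# Make up a mixed cake box on the bench scale

## Robot

A 6-joint arm with a two-finger parallel gripper is mounted at the origin on the work surface. World frame = base frame: x ahead of the robot, y to its left, z up, the work surface at z = 0. Lengths are in m, angles in degrees, forces in N, time in s.
With the tool pointing down it reaches from about 0.425 to 0.95 m from the base axis. Payload 3.5 kg.
Tool frame: the origin (TCP) lies midway between the tips of the shut fingers; the grasp point (between the pads) lies 19 mm behind it (env.grasp_offset is the distance from the TCP to the grasp point, in m); z points along the fingers, x is the direction in which the jaws open and shut, and the axes are right-handed (so a half turn about z gives the same grasp; the last joint's range is limited). The gripper opens to 85 mm and grips with 20 to 120 N. Pads are 22 mm wide; open, the fingers measure 114 mm over their backs; the gripper's body (76 mm by 85 mm) begins 54 mm behind the grasp point. The pads swing forward as they close: fully open they stand 13 mm farther back than shut.
Start: joints at [56.78, 16.404, 90.338, -0, 73.258, -8.594], TCP at [0.281, 0.614, 0.231] pointing down, gripper open.
Joint ranges: [-158.93, 158.93], [-51.34, 127.21], [12.03, 142.37], [-87.48, 267.48], [13.55, 161.25], [-162.69, 162.69]. Speed limits (degrees/s): [159.86, 159.86, 180, 180, 180, 180].

## Interface

Orientations are given as [roll, pitch, yaw] about the fixed x, y, z axes, in that order (R = Rz(yaw) Ry(pitch) Rx(roll)).
In Python, from workcell import env gives the robot as it stands. The module is installed in compiled form; this text tells all that it offers.
- The arm moves only by the tool step_arm, never from a script. Its argument "series" is a list of rows, each a list of 3 entries, a list of its own where there are three numbers: the shift along the tool's x, y, z in m, then the turn, a rotation vector about the tool's x, y, z in degrees, then the finger opening in m, from 0 to 0.0854. A call has 1 to 10 rows; each row is the pose to reach, as a shift and turn from the pose measured when the call began, along the tool's axes at that moment; what a row does not reach only later rows make up. A row lasts 1/10 s, in which the tool goes at most 50 mm and 8.59 degrees, less where a joint would pass 70% of its speed; a pose out of reach is approached as far as the arm can. A call with a gripper value outside its range is refused whole. The fingers move at their own pace and stop on an object; "squeeze" is the grip in N (left out, the last holds). Time passes only in rows, so rows that repeat a pose let the fingers close. It gives the time, the measured TCP pose, the force and the opening at its end, in the units of the state.
- env.sense(): the state, without advancing time (a new reading comes with each control period).
- env.camera(name): name is "scene" or "top" or "wrist"; returns (picture, depth): 384x512x3 uint8, blue, green, red; 384x512 float32, m along the optical axis (not along the pixel's ray), 0 where there is no reading.
- env.camera_params(name): a dict with "fx", "fy", "cx", "cy" (pixels), "k1" (the pictures are not rectified: a ray, as slopes to the right and down, at radius r is drawn at 1 + k1 r^2 times it, then the intrinsics apply), "R" (3x3) and "t" (3): a world point X has camera coordinates R X + t. Camera axes: x right, y down, z forward; pixel columns grow to the right and rows downward; lengths in m; the calibration is good to about 2 mm. A picture is of the moment at which its call begins: read the wrist's pose just before it. camera_params takes no time and is no camera call; for the wrist camera it gives the pose at the moment of the call.
- env.close_job(): hands the job in, once; it reports no verdict.
Trained networks look in the newest picture that a camera, given by its name, has taken for a name from the list of things; names that differ only in an ending like _2 or _b are one class to them, and where a whole thing is asked for, a point or a joint stands for the part that bears it (a point fixed in the world has none). Each returns a list of dicts, best first, with "p" (0 to 1); they miss things now and then, are a little off and sometimes report something else, mostly with a low value. They report only what shows in the picture. A call takes as long as a camera call.
- env.find_in(camera, label): "box" ([left, top, width, height] as shares, 0 to 1, of the picture: columns of its width, rows of its height, round what is visible of it).
- env.place_of(camera, label): "position" ([column, row] as shares, 0 to 1, of the picture: columns of its width, rows of its height: a listed point, or the origin of a listed thing).
The state is a dict: "clock": time; "joint_pos": joint angles; "joint_velocities": joint speeds; "tau": joint torques, N m; "eef_pos": TCP position; "tool_rot": TCP orientation; "contact_force": force on the tool from outside, world axes, zero at the start; "torque": the same for the moment, N m; "opening": finger opening in m.
Only numpy, scipy, OpenCV 4.12 (cv2) and the standard library are available. Lean on these libraries where they do the work, as an engineer would, in place of code of your own. Each camera call takes 0.05 s, during which the arm holds its last target. There are 200 camera calls.

## Task

Put the loose weighing pan back on the bench scale, lip at the back: slide it along until its hole finds the scale's locating pin and it drops flat onto the pads, square with the scale. Then set the open cake box squarely and flat on the pan, wholly on it and clear of the pin, put every wrapped tea cake there is into the box, and only then pour all the chocolate balls from the beaker into the box over the cakes. Finally stand the empty beaker upright on the bench; leave the tub and the palette knife where they are.

Things in the scene. Friction and masses are not known exactly. Their poses are not given: they have to be found in the camera images.
- scale: bench scale with a grey indicator housing at its front, fixed to the bench. Origin: on the bench under the centre of the deck; x points to the back of the scale (away from the indicator), y to its left, z up. Aluminium deck 200 (x) by 180 (y) mm, its top 50 mm above the bench, with four rubber pads (at x +-75, y +-65 mm) whose tops are at 54 mm: the pan rests on these. The indicator reaches 153 mm in front of the origin and is 48 mm high.
- pin (a point): the scale's fixed brass locating pin, 72 mm behind the scale's origin on its centre line: 13 mm in diameter with a round tip 67 mm above the bench. This point is on its axis at the height of the pad tops (54 mm). Axes as the scale's.
- pan: loose blue plastic weighing pan, 0.3 kg: a flat plate 210 (x) by 190 (y) by 5 mm with an upright lip along its whole back edge, 10 mm thick and 50 mm high (from the underside), and one through hole. Origin: underside, at the plate's centre; x points to the lip, z up. It starts flat on the bench. Home: hole over the pin, flat on the four pads, lip at the back of the scale; the pin then stands 8 mm out of the plate.
- pan_hole (a point): centre of the pan's hole (20 mm in diameter) at the plate's underside, 72 mm from the pan's origin towards the lip
- pan_lip (a point): middle of the top edge of the pan's lip, 100 mm from the pan's origin and 50 mm above the underside; the lip can be pinched here from above (10 mm thick across the pan's x)
- carton: open white cake box without a lid, 144 (x) by 170 (y) by 75 mm high, 0.14 kg; walls and floor are 8 mm thick, so a wall can be pinched from above; inside 128 by 154 by 67 mm. Origin: centre of its underside; z up. It starts empty on the bench.
- cake1: a wrapped tea cake, a brown block 58 (x) by 36 (y) by 34 mm high with a green band, 0.07 kg. Origin: centre of its underside; z up. Two or three of the three cakes are present; an absent one reads None all the time.
- cake2: a wrapped tea cake, a brown block 58 (x) by 36 (y) by 34 mm high with a green band, 0.07 kg. Origin: centre of its underside; z up. Two or three of the three cakes are present; an absent one reads None all the time.
- cake3: a wrapped tea cake, a brown block 58 (x) by 36 (y) by 34 mm high with a green band, 0.07 kg. Origin: centre of its underside; z up. Two or three of the three cakes are present; an absent one reads None all the time.
- cake1_mid (a point): the middle of cake1, 17 mm above its underside
- cake2_mid (a point): the middle of cake2, 17 mm above its underside
- cake3_mid (a point): the middle of cake3, 17 mm above its underside
- beaker: round yellow beaker, 0.08 kg, 58 mm across at its foot and 64 mm at the rim, 100 mm high, wall 3 mm, inner floor 4 mm up. Origin: centre of its underside; z up. It starts upright on the bench and holds the six balls, which fill its lower half.
- beaker_rim (a point): centre of the beaker's mouth, 100 mm above its underside
- ball1_center (a point): centre of a red foil-wrapped chocolate ball, 24 mm in diameter, 12 g; six of them start in the beaker and roll freely
- ball2_center (a point): centre of a red foil-wrapped chocolate ball, 24 mm in diameter, 12 g; six of them start in the beaker and roll freely
- ball3_center (a point): centre of a red foil-wrapped chocolate ball, 24 mm in diameter, 12 g; six of them start in the beaker and roll freely
- ball4_center (a point): centre of a red foil-wrapped chocolate ball, 24 mm in diameter, 12 g; six of them start in the beaker and roll freely
- ball5_center (a point): centre of a red foil-wrapped chocolate ball, 24 mm in diameter, 12 g; six of them start in the beaker and roll freely
- ball6_center (a point): centre of a red foil-wrapped chocolate ball, 24 mm in diameter, 12 g; six of them start in the beaker and roll freely
- tub: bystander: round white lidded tub, 126 mm across and 117 mm high, 0.9 kg. Origin: centre of its underside.
- palette_knife: bystander: palette knife lying beyond the scale. Origin: on its underside.

How it is judged (in metres and radians):
On the way, in this order (a step that is already met when the one before it is completed fails the run):
1. the pan has dropped over the pin and lies flat on the scale's pads, square with the scale (horizontal distance between pan_hole and pin below 0.006 m and z of pan in the frame of scale between 0.05 and 0.057 m and x of pan in the frame of scale between -0.02 and 0.02 m and angle between pan's own z axis and vertical below 0.03 rad and angle between the x axis of pan and the x axis of scale, either way round below 0.15 rad), for 0.2 s.
2. the box stands flat and square on the seated pan (all of step 1 and x of carton in the frame of pan between -0.052 and 0 m and y of carton in the frame of pan between -0.027 and 0.027 m and z of carton in the frame of pan between 0.002 and 0.009 m and angle between carton's own z axis and vertical below 0.03 rad and angle between the x axis of carton and the x axis of pan, either way round below 0.2 rad), for 0.2 s.
3. every tea cake is in the box (x of carton in the frame of pan between -0.052 and 0 m and y of carton in the frame of pan between -0.027 and 0.027 m and z of carton in the frame of pan between 0.002 and 0.009 m and angle between carton's own z axis and vertical below 0.03 rad and angle between the x axis of carton and the x axis of pan, either way round below 0.2 rad and x of cake1_mid in the frame of carton between -0.064 and 0.064 m and y of cake1_mid in the frame of carton between -0.077 and 0.077 m and z of cake1_mid in the frame of carton between 0.018 and 0.066 m and x of cake2_mid in the frame of carton between -0.064 and 0.064 m and y of cake2_mid in the frame of carton between -0.077 and 0.077 m and z of cake2_mid in the frame of carton between 0.018 and 0.066 m and x of cake3_mid in the frame of carton between -0.064 and 0.064 m and y of cake3_mid in the frame of carton between -0.077 and 0.077 m and z of cake3_mid in the frame of carton between 0.018 and 0.066 m), for 0.2 s.
4. the beaker is tipped over the box (angle between beaker's own z axis and vertical above 1.2 rad and horizontal distance between beaker_rim and carton below 0.09 m and height (world z) of beaker_rim above 0.1 m).
5. all the balls are in the box (x of ball1_center in the frame of carton between -0.064 and 0.064 m and y of ball1_center in the frame of carton between -0.077 and 0.077 m and z of ball1_center in the frame of carton between 0.012 and 0.072 m and x of ball2_center in the frame of carton between -0.064 and 0.064 m and y of ball2_center in the frame of carton between -0.077 and 0.077 m and z of ball2_center in the frame of carton between 0.012 and 0.072 m and x of ball3_center in the frame of carton between -0.064 and 0.064 m and y of ball3_center in the frame of carton between -0.077 and 0.077 m and z of ball3_center in the frame of carton between 0.012 and 0.072 m and x of ball4_center in the frame of carton between -0.064 and 0.064 m and y of ball4_center in the frame of carton between -0.077 and 0.077 m and z of ball4_center in the frame of carton between 0.012 and 0.072 m and x of ball5_center in the frame of carton between -0.064 and 0.064 m and y of ball5_center in the frame of carton between -0.077 and 0.077 m and z of ball5_center in the frame of carton between 0.012 and 0.072 m and x of ball6_center in the frame of carton between -0.064 and 0.064 m and y of ball6_center in the frame of carton between -0.077 and 0.077 m and z of ball6_center in the frame of carton between 0.012 and 0.072 m), for 0.2 s.
At the end, for the whole second after the job is handed in: Pan hole within 6 mm of the pin axis, pan flat on the pads, within 0.15 rad of square; box flat on the pan, centre 0-52 mm ahead of the pan centre, 27 mm sideways, 0.2 rad of square; all cakes and balls inside it; beaker upright at rest on the bench; bystanders moved under 50 mm (all of step 1 and all of step 3 and all of step 5 and angle between beaker's own z axis and vertical below 0.1 rad and height (world z) of beaker between -0.005 and 0.008 m and linear speed of beaker below 0.03 m/s and linear speed of each of carton, pan below 0.02 m/s); the robot touches nothing.
It fails at once if the tub is shoved more than 50 mm from its place (distance of tub from where it was at the start of the episode above 0.05 m).
It fails at once if the palette knife is shoved more than 50 mm from its place (distance of palette_knife from where it was at the start of the episode above 0.05 m).
Of cake1, cake2, cake3 only 2 to 3 are there at a start; the rules pass over those that are not, and their reading is None.
At some moment in a run one of cake1, cake2, cake3, carton may be knocked a few centimetres aside while the robot is not near it.
It also fails if it takes over 208 s, if anything falls off the work surface, if the arm or the gripper's body presses on something with over 40 N, if the wrist force passes 120 N, or if a joint passes its speed limit or range.

## Working session

There is one attempt and no reset: what is moved stays moved. The work goes in short steps, Python scripts to look and compute and a tool call to move; the robot and the scene stay as the last step left them, time stands still between calls to the robot, and variables do not carry over. Pictures are saved under pics/ and viewed, about 12 in all and at most 16, crops included, and the job is handed in when it is done.

Besides the shell and the picture viewer there is one more tool, called after "Request:" in YAML: its name, and indented under it one key for each argument. step_arm: Moves the arm, as the interface text tells. Its arguments: {"type":"object","properties":{"series":{"type":"array"},"squeeze":{"type":"number"}},"required":["series"]}

```bash
mkdir -p pics; ls; cat > h.py <<'E'
import numpy as np, cv2
from scipy.spatial.transform import Rotation as Ro
from workcell import env
def snap(cam,name=None):
    P=env.camera_params(cam); im,d=env.camera(cam)
    if name: cv2.imwrite(f'pics/{name}.png',im)
    return im,d,P
def rays(P,uv):
    uv=np.atleast_2d(uv).astype(float)
    y=(uv-[P['cx'],P['cy']])/[P['fx'],P['fy']]; x=y.copy()
    for _ in range(20): x=y/(1+P['k1']*(x**2).sum(1,keepdims=True))
    return np.c_[x,np.ones(len(x))]
def cloud(d,P):
    h,w=d.shape; u,v=np.meshgrid(np.arange(w),np.arange(h))
    r=rays(P,np.c_[u.ravel(),v.ravel()])*d.ravel()[:,None]
    X=(r-np.array(P['t']))@np.array(P['R']); X[d.ravel()==0]=np.nan
    return X.reshape(h,w,3)
def onplane(P,uv,z):
    R=np.array(P['R']);C=-R.T@np.array(P['t']); D=rays(P,uv)@R
    return C+D*((z-C[2])/D[:,2:])
def rect(pts):
    (c,s,a)=cv2.minAreaRect(pts[:,:2].astype(np.float32)*1000)
    return np.round(np.array(c)/1000,4),np.round(s,1),round(a,1)
def tool():
    s=env.sense(); return np.array(s['eef_pos']),Ro.from_euler('xyz',s['tool_rot'],degrees=True)
def mv(target,yaw=None,rpy=None):
    "shift & rotvec in tool axes to reach world target; yaw = jaw direction"
    p,R=tool(); sh=R.inv().apply(np.array(target)-p); rv=np.zeros(3)
    if rpy is not None: rv=(R.inv()*Ro.from_euler('xyz',rpy,degrees=True)).as_rotvec(degrees=True)
    if yaw is not None:
        c=[]
        for k in (0,180,-180):
            T=Ro.from_euler('xyz',[180,0,yaw+k],degrees=True); c.append((R.inv()*T).as_rotvec(degrees=True))
        rv=min(c,key=np.linalg.norm)
    print('shift',np.round(sh,4).tolist(),'turn',np.round(rv,2).tolist()); return sh,rv
E
python3 - <<'E'
from h import *
print(env.sense())
for c in ('scene','top','wrist'):
    im,d,P=snap(c,c+'0'); print(c,P['t'],(-np.array(P['R']).T@np.array(P['t'])).round(3),(d>0).mean())
    for n in ('pan_lip','pan_hole','pan','carton','cake1','cake2','cake3','beaker','beaker_rim','pin','scale','tub','palette_knife'):
        r=env.place_of(c,n) if c!='wrist' else []
        print(n,[(np.round(np.array(q['position'])*[512,384]).tolist(),round(q['p'],2)) for q in r[:4]])
E
```

```text
pics
{'clock': 0.0, 'joint_pos': array([ 5.67790472e+01,  1.64566854e+01,  9.04243833e+01,  1.61867464e-03,
        7.32591882e+01, -8.59484208e+00]), 'joint_velocities': array([0.02709655, 0.02810428, 0.03571928, 0.00481941, 0.05242844,
       0.04842179]), 'tau': array([-7.59900613e-04, -4.05988276e+01, -2.92618454e+01, -1.53001029e-04,
        5.72582256e-03, -2.59276867e-06]), 'eef_pos': array([0.28086925, 0.61305118, 0.22989454]), 'tool_rot': array([-1.79977508e+02,  1.38450382e-01,  6.53734483e+01]), 'contact_force': array([-1.0623134 ,  0.23842298,  0.626777  ]), 'torque': array([-0.00967731, -0.01921084, -0.02200777]), 'opening': 0.08542881812786077}
scene [ 0.0077379  -0.35342432  1.67782427] [1.313 0.251 1.073] 0.9962666829427084
pan_lip [([325.0, 189.0], 0.96), ([326.0, 199.0], 0.56)]
pan_hole [([328.0, 195.0], 0.69), ([220.0, 231.0], 0.44)]
pan [([330.0, 178.0], 0.74)]
carton [([126.0, 226.0], 0.67), ([140.0, 178.0], 0.6), ([314.0, 248.0], 0.35)]
cake1 [([126.0, 225.0], 0.7), ([109.0, 208.0], 0.63)]
cake2 [([126.0, 225.0], 0.7), ([109.0, 208.0], 0.63)]
cake3 [([126.0, 225
[... 477 characters left out ...]
.84), ([281.0, 188.0], 0.69)]
cake1 [([278.0, 165.0], 0.71), ([392.0, 192.0], 0.67), ([367.0, 184.0], 0.52)]
cake2 [([278.0, 165.0], 0.71), ([392.0, 192.0], 0.67), ([367.0, 184.0], 0.52)]
cake3 [([278.0, 165.0], 0.71), ([392.0, 192.0], 0.67), ([367.0, 184.0], 0.52)]
beaker [([192.0, 181.0], 0.79), ([188.0, 245.0], 0.71)]
beaker_rim [([184.0, 176.0], 0.68)]
pin [([280.0, 164.0], 0.57)]
scale [([280.0, 188.0], 0.82)]
tub [([123.0, 231.0], 0.74)]
palette_knife [([260.0, 137.0], 0.58)]
wrist [-0.67575085 -0.03824898  0.37776748] [0.215 0.644 0.374] 0.9958699544270834
pan_lip []
pan_hole []
pan []
carton []
cake1 []
cake2 []
cake3 []
beaker []
beaker_rim []
pin []
scale []
tub []
palette_knife []
```

```bash
python3 - <<'E'
import cv2
a=cv2.imread('pics/top0.png');b=cv2.imread('pics/scene0.png')
cv2.imwrite('pics/m0.png',cv2.vconcat([cv2.resize(a[110:310,80:450],None,fx=2,fy=2),]))
E
python3 - <<'E'
from h import *
im,d,P=snap('top'); X=cloud(d,P); np.save('top.npy',X); cv2.imwrite('pics/top1.png',im)
hsv=cv2.cvtColor(im,cv2.COLOR_BGR2HSV)
for u,v in [(185,237),(179,268),(379,239),(278,165),(392,192),(367,184),(192,181),(280,188),(123,231),(260,137)]:
    print((u,v),X[v,u].round(3),hsv[v,u])
E
```

```text
(185, 237) [0.428 0.3   0.054] [111 182 167]
(179, 268) [0.328 0.327 0.002] [109 190 196]
(379, 239) [ 0.427 -0.321  0.01 ] [103  12 199]
(278, 165) [0.657 0.011 0.063] [ 20 141 152]
(392, 192) [ 0.579 -0.362  0.03 ] [ 29 120 125]
(367, 184) [ 0.605 -0.28   0.028] [ 14 148 117]
(192, 181) [0.606 0.285 0.046] [ 11 215 205]
(280, 188) [0.586 0.004 0.049] [106  39  86]
(123, 231) [0.441 0.477 0.119] [114   5 234]
(260, 137) [0.759 0.069 0.019] [ 16 105 151]
```

View pics/m0.png

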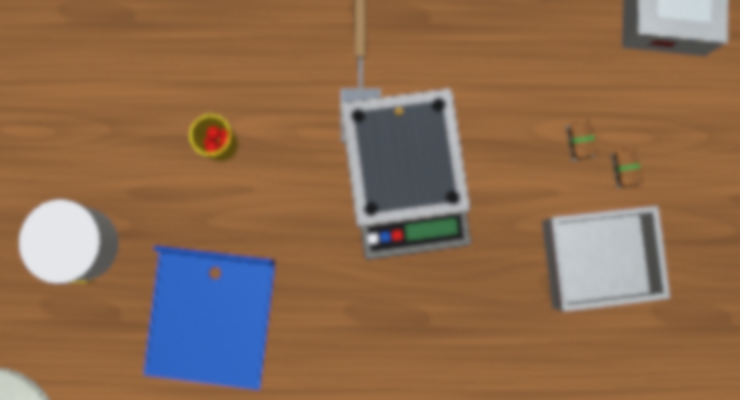

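View pics/scene0.png

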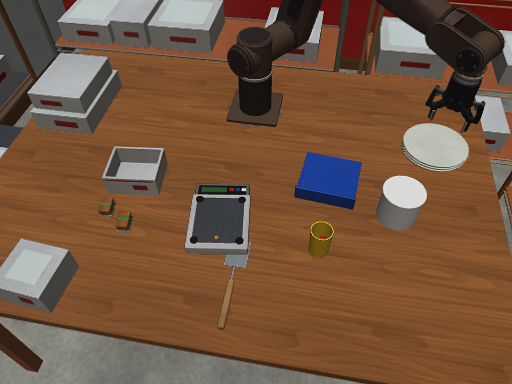

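```bash
python3 - <<'E'
import cv2
a=cv2.imread('pics/top0.png');b=cv2.imread('pics/scene0.png');w=cv2.imread('pics/wrist0.png')
r=lambda c:cv2.resize(c,(400,300),interpolation=cv2.INTER_CUBIC)
cv2.imwrite('pics/m1.png',cv2.vconcat([cv2.hconcat([r(w),r(a[200:275,80:180])]),cv2.hconcat([r(b[165:240,365:465]),r(b[185:245,80:160])])]))
E
python3 - <<'E'
from h import *
X=np.load('top.npy'); im=cv2.imread('pics/top1.png'); hsv=cv2.cvtColor(im,cv2.COLOR_BGR2HSV)
H,S,V=[hsv[...,i].astype(int) for i in range(3)]
blue=(abs(H-110)<10)&(S>150)
print('pan all',rect(X[blue&(X[...,0]<.5)&(X[...,2]<.02)]))
print('lip',rect(X[blue&(X[...,2]>.04)]))
reg=lambda x0,x1,y0,y1:(X[...,0]>x0)&(X[...,0]<x1)&(X[...,1]>y0)&(X[...,1]<y1)
m=reg(.45,.75,-.12,.12)&(X[...,2]>.035)&(X[...,2]<.053)&(X[...,0]>0.5);print('deck',rect(X[m]))
m=reg(.3,.55,-.5,-.2)&(X[...,2]>.06);print('carton rim',rect(X[m]),m.sum(),np.median(X[m][:,2]))
for c in [(.579,-.362),(.605,-.28)]:
    m=reg(.54,.68,c[1]-.05,c[1]+.04)&(X[...,2]>.02)
    print('cake',rect(X[m]),m.sum(),np.median(X[m][:,2]))
m=reg(.53,.7,.2,.38)&(X[...,2]>.085);print('beaker',rect(X[m]),m.sum())
m=reg(.3,.6,.38,.58)&(X[...,2]>.1);print('tub',rect(X[m]),m.sum())
E
```

```text
pan all (array([0.3246, 0.3093]), array([186. , 198.2]), 83.9)
lip (array([0.435 , 0.2016]), array([ 35.7, 362.4]), 5.3)
deck (array([ 0.5871, -0.0028]), array([197.1, 177.3]), 8.4)
carton rim (array([ 0.4271, -0.3215]), array([146.8, 174.9]), 6.3) 625 0.07381249443716345
cake (array([ 0.5744, -0.3685]), array([55.4, 34.9]), 9.1) 186 0.032154729291537607
cake (array([ 0.6186, -0.2943]), array([58.2, 35. ]), 7.9) 194 0.032798619439331426
beaker (array([0.608 , 0.2979]), array([61.2, 62.6]), 1.3) 104
tub (array([0.4022, 0.519 ]), array([121.5, 204.3]), 90.0) 1727
```

View pics/m1.png

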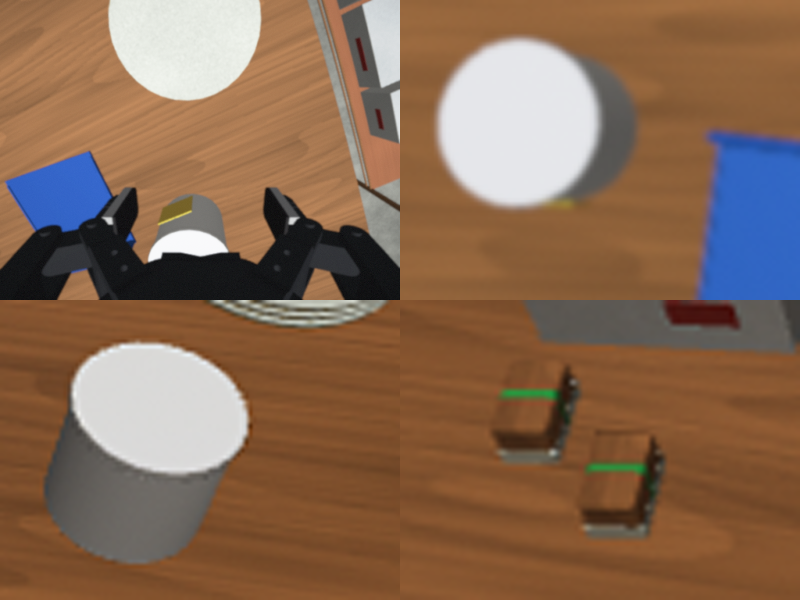

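```bash
python3 - <<'E'
from h import *
X=np.load('top.npy'); im=cv2.imread('pics/top1.png'); hsv=cv2.cvtColor(im,cv2.COLOR_BGR2HSV)
H,S,V=[hsv[...,i].astype(int) for i in range(3)]
blue=(abs(H-110)<12)&(S>120)&(X[...,1]>.15)&(X[...,1]<.45)&(X[...,0]<.5)
m=blue&(X[...,2]>.03);print('lip',rect(X[m]),m.sum())
P=env.camera_params('top'); print('hole',onplane(P,[[187.7,246]],.004))
r=env.place_of('wrist','cake1'); print(r)
mv([.429,.298,.2],yaw=-6.1)
E
```

```text
lip (array([0.4262, 0.2973]), array([182.7,   7.9]), 84.2) 136
hole [[0.399627   0.29974747 0.004     ]]
[]
shift [-0.2253, 0.2658, 0.0313] turn [-0.0, 0.0, 71.47]
```

Request:
step_arm:
  series:
    - [[-0.225,0.266,0.031],[0,0,71.5],0.085]
    - [[-0.225,0.266,0.031],[0,0,71.5],0.085]
    - [[-0.225,0.266,0.031],[0,0,71.5],0.085]
    - [[-0.225,0.266,0.031],[0,0,71.5],0.085]
    - [[-0.225,0.266,0.031],[0,0,71.5],0.085]
    - [[-0.225,0.266,0.031],[0,0,71.5],0.085]
    - [[-0.225,0.266,0.031],[0,0,71.5],0.085]
    - [[-0.225,0.266,0.031],[0,0,71.5],0.085]
    - [[-0.225,0.266,0.031],[0,0,71.5],0.085]
    - [[-0.225,0.266,0.031],[0,0,71.5],0.085]

```text
clock: 2.55
eef_pos: [0.4297, 0.2977, 0.2005]
tool_rot: [-180.0, -0.0, -6.2]
contact_force: [-0.8, -1.0, 0.1]
opening: 0.0849
```

```bash
python3 - <<'E'
from h import *
s=env.sense();print(s['clock'],s['eef_pos'].round(4),s['tool_rot'].round(2))
im,d,P=snap('wrist','w2'); X=cloud(d,P)
for n in ('pan_lip','pan_hole','cake1'):
    print(n,[((np.array(q['position'])*[512,384]).round(),round(q['p'],2)) for q in env.place_of('wrist',n)])
hsv=cv2.cvtColor(im,cv2.COLOR_BGR2HSV); H,S=hsv[...,0].astype(int),hsv[...,1]
b=(abs(H-110)<12)&(S>120)
m=b&(X[...,2]>.042)&(X[...,2]<.06); print('lip',rect(X[m]),m.sum())
m=b&(X[...,2]<.012); print('plate',rect(X[m]),m.sum(), np.median(X[m][:,2]))
E
```

```text
2.55 [0.4297 0.2977 0.2005] [-1.7999e+02 -2.0000e-02 -6.1900e+00]
pan_lip []
pan_hole [(array([232., 170.]), 0.97)]
cake1 [(array([398., 157.]), 0.38), (array([174., 168.]), 0.21)]
lip (array([0.4264, 0.299 ]), array([185.1,   9. ]), 84.3) 1331
plate (array([0.3219, 0.3091]), array([188.3, 198.6]), 84.2) 22726 0.004576136916456778
```

View pics/w2.png

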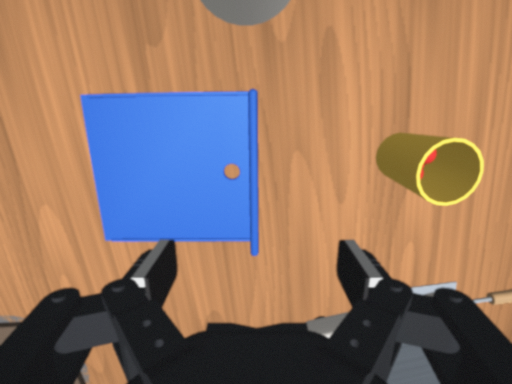

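Request:
step_arm:
  series:
    - [[-0.003,-0.001,0.05],[0,0,-0.4],0.085]
    - [[-0.003,-0.001,0.1],[0,0,-0.4],0.07]
    - [[-0.003,-0.001,0.14],[0,0,-0.4],0.06]
    - [[-0.003,-0.001,0.165],[0,0,-0.4],0.055]
    - [[-0.003,-0.001,0.184],[0,0,-0.4],0.05]
    - [[-0.003,-0.001,0.184],[0,0,-0.4],0.05]
    - [[-0.003,-0.001,0.184],[0,0,-0.4],0.05]
    - [[-0.003,-0.001,0.184],[0,0,-0.4],0.05]

```text
clock: 3.55
eef_pos: [0.4274, 0.3007, 0.018]
tool_rot: [-179.9, -0.2, -5.6]
contact_force: [0.0, -0.2, 0.4]
opening: 0.0502
```

Request:
step_arm:
  series:
    - [[0,0,0],[0,0,0],0.03]
    - [[0,0,0],[0,0,0],0.015]
    - [[0,0,0],[0,0,0],0.0]
    - [[0,0,0],[0,0,0],0.0]
    - [[0,0,0],[0,0,0],0.0]
    - [[0,0,0],[0,0,0],0.0]
    - [[0,0,0],[0,0,0],0.0]
  squeeze: 90

```text
clock: 4.25
eef_pos: [0.428, 0.3011, 0.0192]
tool_rot: [-179.9, -0.2, -5.6]
contact_force: [-1.9, 0.0, 6.1]
opening: 0.0087
```

Request:
step_arm:
  series:
    - [[0,0,-0.01],[0,0,0],0.0]
    - [[0,0,-0.03],[0,0,0],0.0]
    - [[0,0,-0.06],[0,0,0],0.0]
    - [[0,0,-0.09],[0,0,0],0.0]
    - [[0,0,-0.12],[0,0,0],0.0]
    - [[0,0,-0.12],[0,0,0],0.0]
    - [[0,0,-0.12],[0,0,0],0.0]

```text
clock: 4.95
eef_pos: [0.4275, 0.3007, 0.1392]
tool_rot: [-179.8, -0.3, -5.6]
contact_force: [-0.8, -0.4, -3.5]
opening: 0.009
```

```bash
python3 - <<'E'
from h import *
im,d,P=snap('scene','s3'); X=cloud(d,P)
hsv=cv2.cvtColor(im,cv2.COLOR_BGR2HSV); H,S=hsv[...,0].astype(int),hsv[...,1]
b=(abs(H-112)<14)&(S>120)&(X[...,1]>.1)&(X[...,1]<.5)&(X[...,2]>.05)
p=X[b];print(len(p),p.min(0),p.max(0))
a=p-p.mean(0)
q=p[p[:,0]<.40]; A=np.c_[q[:,:2],np.ones(len(q))]; print(np.linalg.lstsq(A,q[:,2],rcond=None)[0])
cv2.imwrite('pics/s3c.png',cv2.resize(im[80:280,180:450],None,fx=2,fy=2))
mv([.50,.08,.15],yaw=8.4)
E
```

```text
2228 [0.21642201 0.20578119 0.11763172] [0.48458158 0.41201935 0.30216205]
[0.00628663 0.0019553  0.12220196]
shift [0.0947, 0.2121, -0.0123] turn [-0.05, -0.1, -14.02]
```

View pics/s3c.png

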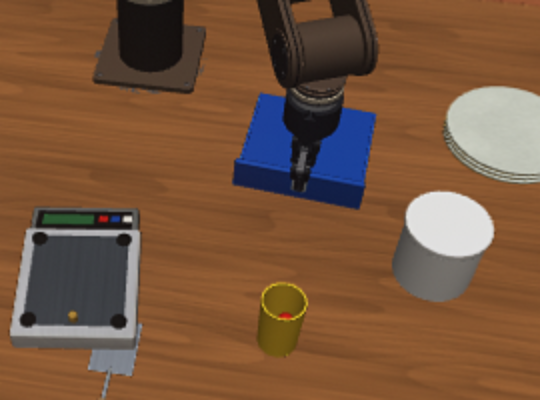

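Request:
step_arm:
  series:
    - [[0,0.212,-0.012],[0,0,-14],0.0]
    - [[0,0.212,-0.012],[0,0,-14],0.0]
    - [[0,0.212,-0.012],[0,0,-14],0.0]
    - [[0,0.212,-0.012],[0,0,-14],0.0]
    - [[0.095,0.212,-0.012],[0,0,-14],0.0]
    - [[0.095,0.212,-0.012],[0,0,-14],0.0]
    - [[0.095,0.212,-0.012],[0,0,-14],0.0]
    - [[0.095,0.212,-0.012],[0,0,-14],0.0]

```text
clock: 5.8
eef_pos: [0.4993, 0.0795, 0.1469]
tool_rot: [-179.9, 0.2, 8.3]
contact_force: [0.1, 0.6, -2.6]
opening: 0.0085
```

```bash
python3 - <<'E'
from h import *
im=cv2.imread('pics/top1.png'); X=np.load('top.npy'); P=env.camera_params('top')
hsv=cv2.cvtColor(im,cv2.COLOR_BGR2HSV)
def brass(im,X):
    hsv=cv2.cvtColor(im,cv2.COLOR_BGR2HSV)
    m=(abs(hsv[...,0].astype(int)-20)<8)&(hsv[...,1]>90)&(X[...,0]>.6)&(X[...,0]<.70)&(abs(X[...,1])<.06)&(X[...,2]>.045)
    v,u=np.nonzero(m); return np.c_[u,v]
uv=brass(im,X); c=uv.mean(0); print(len(uv),c,onplane(P,[c],.062))
im=cv2.imread('pics/scene0.png'); 
im,d,P=snap('scene'); X=cloud(d,P); uv=brass(im,X); print(len(uv),uv.mean(0),onplane(P,[uv.mean(0)],.061))
m=(X[...,0]>.48)&(X[...,0]<.75)&(abs(X[...,1])<.12)&(X[...,2]>.045)&(X[...,2]<.053)
print('deck scene',rect(X[m]))
# pads: dark blobs
g=im.max(2); m2=(g<45)&(X[...,0]>.45)&(X[...,0]<.75)&(abs(X[...,1])<.12)&(X[...,2]>.045)&(X[...,2]<.06)
n,l,st,ce=cv2.connectedComponentsWithStats(m2.astype(np.uint8))
for i in range(1,n):
    if st[i,4]>15: print(st[i,4],onplane(P,[ce[i]],.054))
imt=cv2.imread('pics/top1.png'); Xt=np.load('top.npy'); Pt=env.camera_params('top')
g=imt.max(2); m2=(g<45)&(Xt[...,0]>.45)&(Xt[...,0]<.75)&(abs(Xt[...,1])<.12)&(Xt[...,2]>.045)&(Xt[...,2]<.06)
n,l,st,ce=cv2.connectedComponentsWithStats(m2.astype(np.uint8))
for i in range(1,n):
    if st[i,4]>8: print('top',st[i,4],onplane(Pt,[ce[i]],.054))
E
```

```text
14 [278.78571429 165.35714286] [[0.65594823 0.00875479 0.062     ]]
26 [216.03846154 237.69230769] [[0.65905334 0.00999823 0.061     ]]
deck scene (array([ 0.5796, -0.0021]), array([217.8, 179.5]), 8.3)
116 [[ 0.4855829  -0.00861885  0.054     ]]
39 [[ 0.52378756 -0.0753197   0.054     ]]
36 [[0.50486897 0.05131967 0.054     ]]
44 [[ 0.67066196 -0.05341554  0.054     ]]
45 [[0.65125184 0.07334849 0.054     ]]
top 12 [[ 0.66747331 -0.05432188  0.054     ]]
top 12 [[0.64970949 0.07117223 0.054     ]]
top 15 [[ 0.52282076 -0.0761137   0.054     ]]
top 13 [[0.50362515 0.04970079 0.054     ]]
top 14 [[0.47383884 0.02435086 0.054     ]]
```

Request:
step_arm:
  series:
    - [[0.175,0.091,0.02],[0,0,-0.2],0.0]
    - [[0.175,0.091,0.02],[0,0,-0.2],0.0]
    - [[0.175,0.091,0.02],[0,0,-0.2],0.0]
    - [[0.175,0.091,0.02],[0,0,-0.2],0.0]
    - [[0.175,0.091,0.02],[0,0,-0.2],0.0]
    - [[0.175,0.091,0.044],[0,0,-0.2],0.0]
    - [[0.175,0.091,0.044],[0,0,-0.2],0.0]
    - [[0.175,0.091,0.044],[0,0,-0.2],0.0]

```text
clock: 6.65
eef_pos: [0.6828, 0.0166, 0.101]
tool_rot: [-179.8, 0.4, 8.6]
contact_force: [0.4, -0.2, -2.5]
opening: 0.0086
```

```bash
python3 - <<'E'
from h import *
s=env.sense();print(s['clock'],s['eef_pos'].round(4),s['tool_rot'].round(2))
im,d,P=snap('wrist','w4'); X=cloud(d,P)
cv2.imwrite('pics/w4c.png',cv2.resize(im[60:280,60:360],None,fx=2.4,fy=2.4))
for n in ('pan_hole','pin'):
    r=env.place_of('wrist',n); 
    for q in r[:2]:
        uv=np.array(q['position'])*[512,384]; print(n,uv,q['p'],onplane(P,[uv],.08 if n=='pan_hole' else .054))
hsv=cv2.cvtColor(im,cv2.COLOR_BGR2HSV); H,S=hsv[...,0].astype(int),hsv[...,1]
b=(abs(H-110)<12)&(S>120)
m=b&(X[...,2]>.06)&(X[...,2]<.095); print('plate',rect(X[m]),m.sum(), np.median(X[m][:,2]))
q=X[m]; print(np.linalg.lstsq(np.c_[q[:,:2],np.ones(len(q))],q[:,2],rcond=None)[0])
im,d,P=snap('top','t4'); cv2.imwrite('pics/t4c.png',cv2.resize(im[130:270,210:350],None,fx=4,fy=4))
E
```

```text
6.65 [0.6828 0.0166 0.101 ] [-179.81    0.41    8.61]
pan_hole [211.3024 233.3184] 0.89 [[0.65474632 0.00913063 0.08      ]]
pan_hole [218.0096 222.4128] 0.15 [[0.65821709 0.0174034  0.08      ]]
pin [218.9824 222.1056] 0.95 [[0.65650287 0.00641924 0.054     ]]
plate (array([ 0.583 , -0.0016]), array([190.2, 189.1]), 8.6) 53982 0.08682330513049122
[-0.00578414  0.00427275  0.09019293]
```

View pics/w4c.png

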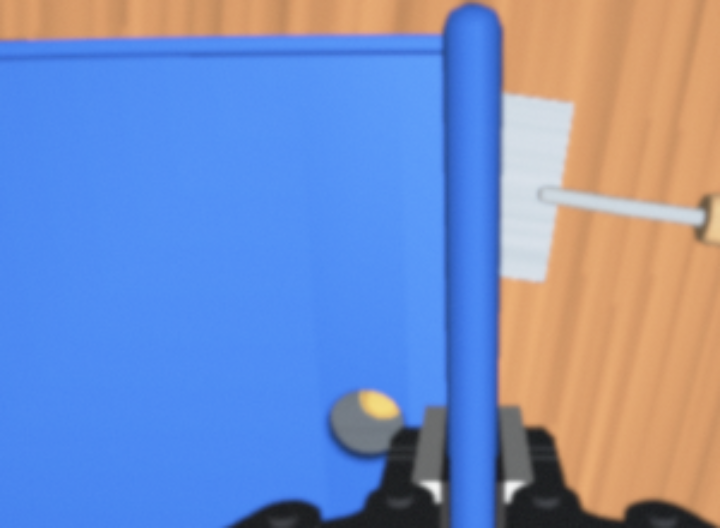

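Request:
step_arm:
  series:
    - [[0.002,0.0025,0.005],[0,0,0],0.0]
    - [[0.002,0.0025,0.012],[0,0,0],0.0]
    - [[0.002,0.0025,0.012],[0,0,0],0.0]
    - [[0.002,0.0025,0.012],[0,0,0],0.0]
    - [[0.002,0.0025,0.012],[0,0,0],0.0]
    - [[0.002,0.0025,0.012],[0,0,0],0.0]

```text
clock: 7.45
eef_pos: [0.6877, 0.0136, 0.0922]
tool_rot: [-179.9, 0.1, 8.6]
contact_force: [0.7, -0.4, -2.0]
opening: 0.0087
```

```bash
python3 - <<'E'
from h import *
s=env.sense();print(s['clock'],s['eef_pos'].round(4),s['tool_rot'].round(2),s['contact_force'].round(1))
im,d,P=snap('wrist','w5'); X=cloud(d,P)
hsv=cv2.cvtColor(im,cv2.COLOR_BGR2HSV); H,S=hsv[...,0].astype(int),hsv[...,1]
b=(abs(H-110)<12)&(S>120)
c=im[200:275,180:250]; cv2.imwrite('pics/w5c.png',cv2.resize(c,None,fx=7,fy=7))
m=b&(X[...,2]>.05)&(X[...,2]<.095); print(np.median(X[m][:,2]))
E
```

```text
7.45 [0.6877 0.0136 0.0922] [-1.7992e+02  5.0000e-02  8.5800e+00] [ 0.7 -0.4 -2. ]
0.07741484931404743
```

View pics/w5c.png

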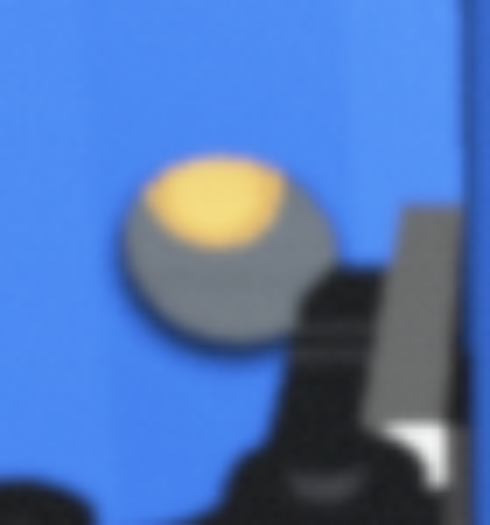

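```bash
python3 - <<'E'
from h import *
P=env.camera_params('wrist')
print(onplane(P,[[180+230/7,200+247/7]],.0774),onplane(P,[[180+216/7,200+178/7]],.062),env.sense()['eef_pos'])
E
```

```text
[[0.66154458 0.00808191 0.0774    ]] [[0.65789254 0.00755059 0.062     ]] [0.68769291 0.01364723 0.09229003]
```

Request:
step_arm:
  series:
    - [[-0.0037,0.0,0.0],[0,0,0],0.0]
    - [[-0.0037,0.0,0.0],[0,0,0],0.0]
    - [[-0.0037,0.0,0.0],[0,0,0],0.0]
    - [[-0.0037,0.0,0.004],[0,0,0],0.0]
    - [[-0.0037,0.0,0.008],[0,0,0],0.0]
    - [[-0.0037,0.0,0.012],[0,0,0],0.0]
    - [[-0.0037,0.0,0.014],[0,0,0],0.0]
    - [[-0.0037,0.0,0.014],[0,0,0],0.0]

```text
clock: 8.3
eef_pos: [0.6836, 0.0132, 0.0774]
tool_rot: [-179.9, 0.1, 8.6]
contact_force: [-0.3, 0.2, -2.5]
opening: 0.0085
```

```bash
python3 - <<'E'
from h import *
s=env.sense();print(s['clock'],s['eef_pos'].round(4),s['tool_rot'].round(2),s['contact_force'].round(1))
im,d,P=snap('wrist','w6'); X=cloud(d,P)
hsv=cv2.cvtColor(im,cv2.COLOR_BGR2HSV); H,S=hsv[...,0].astype(int),hsv[...,1]
b=(abs(H-110)<12)&(S>120)
c=im[190:275,170:260]; cv2.imwrite('pics/w6c.png',cv2.resize(c,None,fx=5,fy=5))
m=b&(X[...,2]>.05)&(X[...,2]<.095); q=X[m];print(np.median(q[:,2]),np.linalg.lstsq(np.c_[q[:,:2],np.ones(len(q))],q[:,2],rcond=None)[0])
E
```

```text
8.3 [0.6836 0.0132 0.0774] [-1.799e+02  1.200e-01  8.580e+00] [-0.3  0.2 -2.5]
0.06277055252935906 [-0.00129492  0.00332786  0.06353578]
```

View pics/w6c.png

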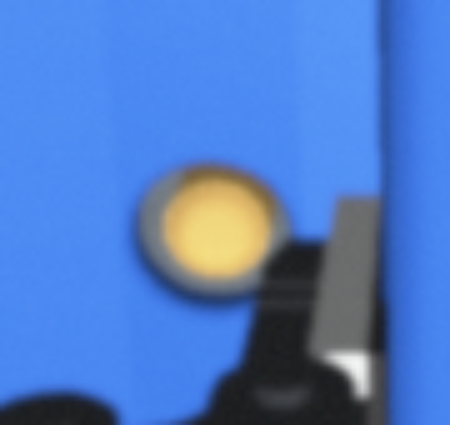

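Request:
step_arm:
  series:
    - [[0,0,0.002],[0,0,0],0.0]
    - [[0,0,0.0035],[0,0,0],0.0]
    - [[0,0,0.0035],[0,0,0],0.0]
    - [[0,0,0.0035],[0,0,0],0.01]
    - [[0,0,0.0035],[0,0,0],0.02]
    - [[0,0,0.0035],[0,0,0],0.035]
    - [[0,0,0.0035],[0,0,0],0.035]
    - [[0,0,0.0035],[0,0,0],0.035]

```text
clock: 9.15
eef_pos: [0.6841, 0.0131, 0.0748]
tool_rot: [-179.9, 0.0, 8.6]
contact_force: [0.4, -0.1, -0.3]
opening: 0.0352
```

Request:
step_arm:
  series:
    - [[0,0,-0.03],[0,0,0],0.035]
    - [[0,0,-0.06],[0,0,0],0.035]
    - [[0,0,-0.1],[0,0,0],0.04]
    - [[0,0,-0.15],[0,0,0],0.04]
    - [[0,0,-0.15],[0,0,0],0.04]
    - [[0,0,-0.15],[0,0,0],0.04]

```text
clock: 9.75
eef_pos: [0.6854, 0.0128, 0.2279]
tool_rot: [180.0, -0.2, 8.6]
contact_force: [-0.6, -0.9, -1.1]
opening: 0.0402
```

```bash
cat >> h.py <<'E'
def pan_pose(cam='wrist',name=None):
    im,d,P=snap(cam,name); X=cloud(d,P); hsv=cv2.cvtColor(im,cv2.COLOR_BGR2HSV)
    b=(abs(hsv[...,0].astype(int)-110)<12)&(hsv[...,1]>120)
    m=b&(X[...,2]>.05)&(X[...,2]<.07); q=X[m]
    print('plate z',np.median(q[:,2]),'slopes',np.linalg.lstsq(np.c_[q[:,:2],np.ones(len(q))],q[:,2],rcond=None)[0][:2].round(4),rect(q))
    m=b&(X[...,2]>.098)&(X[...,2]<.112)
    if m.sum()>20: print('lip',rect(X[m]))
    return im,X,P
def carton_pose(cam='top',h=.075,box=(.25,.6,-.55,-.2)):
    im,d,P=snap(cam); X=cloud(d,P)
    m=(X[...,0]>box[0])&(X[...,0]<box[1])&(X[...,1]>box[2])&(X[...,1]<box[3])&(abs(X[...,2]-h)<.012)
    print(cam,'carton rim',rect(X[m]),m.sum()); return im,X,P
E
python3 - <<'E'
from h import *
s=env.sense();print(s['clock'],s['eef_pos'].round(4),s['tool_rot'].round(2))
im,X,P=pan_pose('wrist','w7'); pan_pose('top')
for n in ('pan_hole','pin'):
    for q in env.place_of('wrist',n)[:1]:
        uv=np.array(q['position'])*[512,384]; print(n,uv,q['p'],onplane(P,[uv],.054))
carton_pose('top'); carton_pose('scene')
E
```

```text
9.75 [0.6854 0.0128 0.2279] [179.99  -0.24   8.59]
plate z 0.05855293682586179 slopes [0.0003 0.002 ] (array([ 0.5802, -0.0056]), array([200.6, 188.8]), 8.7)
lip (array([0.6845, 0.0114]), array([  8.8, 185.6]), 8.4)
plate z 0.059063843406667996 slopes [-0.0026  0.0022] (array([ 0.5789, -0.0049]), array([184.8, 200.8]), 3.1)
pan_hole [231.68   177.9072] 0.84 [[0.65837563 0.00551328 0.054     ]]
pin [230.7072 176.9856] 0.62 [[0.65710296 0.006449   0.054     ]]
top carton rim (array([ 0.4272, -0.3217]), array([146.7, 174.3]), 6.2) 597
scene carton rim (array([ 0.4288, -0.3212]), array([152. , 173.1]), 6.2) 655
```

```bash
python3 - <<'E'
from h import *
mv([.495,-.314,.19],yaw=6.2)
E
```

```text
shift [-0.2349, 0.2953, 0.033] turn [-0.13, 0.25, 2.38]
```

Request:
step_arm:
  series:
    - [[-0.235,0.295,0.033],[0,0.2,2.4],0.05]
    - [[-0.235,0.295,0.033],[0,0.2,2.4],0.05]
    - [[-0.235,0.295,0.033],[0,0.2,2.4],0.05]
    - [[-0.235,0.295,0.033],[0,0.2,2.4],0.05]
    - [[-0.235,0.295,0.033],[0,0.2,2.4],0.05]
    - [[-0.235,0.295,0.033],[0,0.2,2.4],0.05]
    - [[-0.235,0.295,0.033],[0,0.2,2.4],0.05]
    - [[-0.235,0.295,0.033],[0,0.2,2.4],0.05]
    - [[-0.235,0.295,0.033],[0,0.2,2.4],0.05]
    - [[-0.235,0.295,0.033],[0,0.2,2.4],0.05]

```text
clock: 11.05
eef_pos: [0.4944, -0.3137, 0.1892]
tool_rot: [-179.8, 0.1, 6.1]
contact_force: [-0.4, 0.6, 0.2]
opening: 0.0499
```

```bash
python3 - <<'E'
from h import *
s=env.sense();print(s['clock'],s['eef_pos'].round(4),s['tool_rot'].round(2))
im,X,P=carton_pose('wrist'); cv2.imwrite('pics/w8.png',im)
carton_pose('scene')
m=(abs(X[...,2]-.073)<.01)&(X[...,0]>.35)&(X[...,0]<.6)&(X[...,1]<-.2)
q=X[m]; print(q.min(0),q.max(0))
E
```

```text
11.05 [ 0.4944 -0.3137  0.1892] [-1.7978e+02  9.0000e-02  6.0900e+00]
wrist carton rim (array([ 0.4276, -0.3228]), array([145.4, 171.3]), 6.6) 5925
scene carton rim (array([ 0.428 , -0.3212]), array([152.6, 174.1]), 6.8) 609
[ 0.35004324 -0.41482463  0.06301158] [ 0.50787557 -0.23072625  0.07717008]
```

View pics/w8.png

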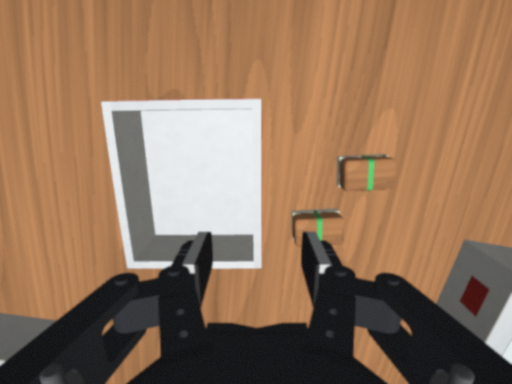

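Request:
step_arm:
  series:
    - [[0.0005,0.001,0.05],[0,0,-0.3],0.03]
    - [[0.0005,0.001,0.1],[0,0,-0.3],0.03]
    - [[0.0005,0.001,0.13],[0,0,-0.3],0.03]
    - [[0.0005,0.001,0.147],[0,0,-0.3],0.03]
    - [[0.0005,0.001,0.147],[0,0,-0.3],0.03]
    - [[0.0005,0.001,0.147],[0,0,-0.3],0.03]
    - [[0.0005,0.001,0.147],[0,0,-0.3],0.03]

```text
clock: 11.85
eef_pos: [0.4973, -0.3136, 0.0446]
tool_rot: [-180.0, -0.1, 6.6]
contact_force: [-0.0, -0.0, 0.1]
opening: 0.03
```

Request:
step_arm:
  series:
    - [[0,0,0],[0,0,0],0.01]
    - [[0,0,0],[0,0,0],0.0]
    - [[0,0,0],[0,0,0],0.0]
    - [[0,0,0],[0,0,0],0.0]
    - [[0,0,0],[0,0,0],0.0]
    - [[0,0,-0.02],[0,0,0],0.0]
    - [[0,0,-0.06],[0,0,0],0.0]
    - [[0,0,-0.105],[0,0,0],0.0]
    - [[0,0,-0.105],[0,0,0],0.0]
    - [[0,0,-0.105],[0,0,0],0.0]
  squeeze: 60

```text
clock: 12.85
eef_pos: [0.4977, -0.3142, 0.1512]
tool_rot: [179.9, -0.2, 6.6]
contact_force: [-0.1, 0.6, -1.3]
opening: 0.0069
```

```bash
python3 - <<'E'
from h import *
s=env.sense();print(s['clock'],s['eef_pos'].round(4),s['tool_rot'].round(2),s['opening'])
im,d,P=snap('wrist','w9'); X=cloud(d,P)
m=(im.min(2)>60)&(X[...,2]>.14)&(X[...,2]<.2)&(X[...,0]<.48); q=X[m];print(rect(q),np.median(q[:,2]),np.linalg.lstsq(np.c_[q[:,:2],np.ones(len(q))],q[:,2],rcond=None)[0].round(4))
m=(X[...,2]>.09)&(X[...,2]<.135)&(X[...,0]>.37)&(X[...,0]<.48)&(X[...,1]>-.38)&(X[...,1]<-.26); q=X[m];print('floor',np.median(q[:,2]),np.linalg.lstsq(np.c_[q[:,:2],np.ones(len(q))],q[:,2],rcond=None)[0].round(4))
mv([.627,.003,.16],yaw=8.5)
E
```

```text
12.85 [ 0.4977 -0.3142  0.1512] [179.88  -0.22   6.59] 0.006924224240215818
(array([ 0.4222, -0.3157]), array([123.8, 162.8]), 2.9) 0.16636211236857756 [ 0.2687 -0.0257  0.0521]
floor 0.1116710298805854 [-0.0135 -0.016   0.1128]
shift [0.1657, -0.2993, -0.0104] turn [-0.05, -0.07, -1.91]
```

Request:
step_arm:
  series:
    - [[0.166,-0.3,-0.01],[0,0,-1.9],0.0]
    - [[0.166,-0.3,-0.01],[0,0,-1.9],0.0]
    - [[0.166,-0.3,-0.01],[0,0,-1.9],0.0]
    - [[0.166,-0.3,-0.01],[0,0,-1.9],0.0]
    - [[0.166,-0.3,-0.01],[0,0,-1.9],0.0]
    - [[0.166,-0.3,-0.01],[0,0,-1.9],0.0]
    - [[0.166,-0.3,-0.01],[0,0,-1.9],0.0]
    - [[0.166,-0.3,-0.01],[0,0,-1.9],0.0]
    - [[0.166,-0.3,-0.01],[0,0,-1.9],0.0]
    - [[0.166,-0.3,-0.01],[0,0,-1.9],0.0]

```text
clock: 13.9
eef_pos: [0.626, 0.0031, 0.1576]
tool_rot: [-179.9, 0.1, 8.5]
contact_force: [-0.5, -0.4, -1.7]
opening: 0.0069
```

Request:
step_arm:
  series:
    - [[0,0,0.02],[0,0,0],0.0]
    - [[0,0,0.035],[0,0,0],0.0]
    - [[0,0,0.045],[0,0,0],0.0]
    - [[0,0,0.048],[0,0,0],0.0]
    - [[0,0,0.048],[0,0,0],0.0]

```text
clock: 14.4
eef_pos: [0.6255, 0.0028, 0.1088]
tool_rot: [-179.9, 0.2, 8.4]
contact_force: [-0.1, 1.0, -1.6]
opening: 0.0068
```

```bash
python3 - <<'E'
from h import *
s=env.sense();print(s['clock'],s['eef_pos'].round(4),s['tool_rot'].round(2),s['contact_force'].round(1))
carton_pose('top',.13,(.4,.75,-.15,.15)); im,X,P=carton_pose('scene',.13,(.4,.75,-.15,.15))
cv2.imwrite('pics/s10.png',cv2.resize(im[120:280,140:340],None,fx=3,fy=3))
m=(abs(X[...,2]-.067)<.015)&(X[...,0]>.52)&(X[...,0]<.58)&(abs(X[...,1])<.05); print('floor',np.median(X[m][:,2]))
E
```

```text
14.4 [0.6255 0.0028 0.1088] [-179.89    0.21    8.42] [-0.1  1.  -1.6]
top carton rim (array([ 0.5595, -0.0069]), array([139.5, 172.2]), 6.3) 264
scene carton rim (array([ 0.5664, -0.005 ]), array([159. , 171.4]), 8.8) 746
floor 0.07082677920429017
```

View pics/s10.png

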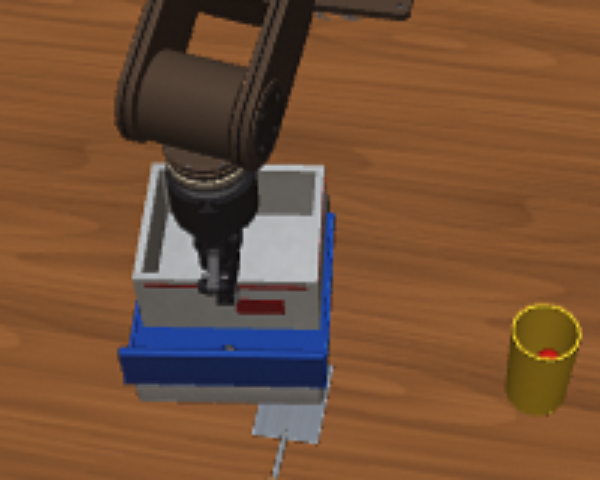

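Request:
step_arm:
  series:
    - [[0,0,0.002],[0,0,0],0.0]
    - [[0,0,0.003],[0,0,0],0.0]
    - [[0,0,0.003],[0,0,0],0.0]
    - [[0,0,0.003],[0,0,0],0.012]
    - [[0,0,0.003],[0,0,0],0.025]
    - [[0,0,0.003],[0,0,0],0.025]
    - [[0,0,0.003],[0,0,0],0.025]

```text
clock: 15.2
eef_pos: [0.6265, 0.003, 0.1076]
tool_rot: [-179.9, 0.0, 8.4]
contact_force: [-0.9, 0.4, 0.4]
opening: 0.0253
```

Request:
step_arm:
  series:
    - [[0,0,-0.03],[0,0,0],0.025]
    - [[0,0,-0.08],[0,0,0],0.03]
    - [[0,0,-0.12],[0,0,0],0.04]
    - [[0,0,-0.15],[0,0,0],0.05]
    - [[0,0,-0.15],[0,0,0],0.05]
    - [[0,0,-0.15],[0,0,0],0.05]

```text
clock: 15.8
eef_pos: [0.6269, 0.0028, 0.2583]
tool_rot: [-180.0, -0.1, 8.4]
contact_force: [-0.2, -0.3, -0.7]
opening: 0.05
```

```bash
cat >> h.py <<'E'
def cakes(cam='top'):
    im,d,P=snap(cam); X=cloud(d,P); hsv=cv2.cvtColor(im,cv2.COLOR_BGR2HSV); out=[]
    g=((abs(hsv[...,0].astype(int)-60)<14)&(hsv[...,1]>110)&(hsv[...,2]>70)&(X[...,2]>.02)&(X[...,2]<.045)).astype(np.uint8)
    n,l,st,ce=cv2.connectedComponentsWithStats(g)
    for i in range(1,n):
        if st[i,4]<6: continue
        c=np.nanmedian(X[l==i],0)
        m=(np.hypot(X[...,0]-c[0],X[...,1]-c[1])<.045)&(X[...,2]>.024)&(X[...,2]<.045)
        print(cam,'cake',c.round(4),rect(X[m]),m.sum()); out.append(c)
    return im,X,P
E
python3 - <<'E'
from h import *
s=env.sense();print(s['clock'],s['eef_pos'].round(4))
carton_pose('top',.13,(.4,.75,-.15,.15)); im,X,P=carton_pose('wrist',.13,(.4,.75,-.15,.15))
m=(abs(X[...,2]-.067)<.015)&(X[...,0]>.52)&(X[...,0]<.60)&(abs(X[...,1])<.06); q=X[m];print('floor',np.median(q[:,2]),np.linalg.lstsq(np.c_[q[:,:2],np.ones(len(q))],q[:,2],rcond=None)[0].round(4))
pan_pose('wrist'); cakes('top'); cakes('scene')
mv([.5744,-.3685,.15],yaw=98)
mv([.5744,-.3685,.15],yaw=-82)
E
```

```text
15.8 [0.6269 0.0028 0.2583]
top carton rim (array([ 0.5605, -0.0065]), array([141.6, 170.3]), 7.3) 158
wrist carton rim (array([ 0.5597, -0.0076]), array([145.6, 171.4]), 8.4) 6055
floor 0.06648239313682339 [-0.0001  0.0011  0.0666]
plate z 0.058721393536926444 slopes [-0.0069  0.0035] (array([ 0.5825, -0.005 ]), array([199., 188.]), 8.4)
lip (array([0.682 , 0.0267]), array([  8.7, 153.6]), 8.5)
top cake [ 0.62   -0.2917  0.0343] (array([ 0.6185, -0.2935]), array([58.1, 34.1]), 8.3) 183
top cake [ 0.575  -0.3657  0.0337] (array([ 0.5745, -0.3682]), array([55.1, 32.6]), 12.2) 177
top cake [ 0.4711 -0.0803  0.0428] (array([ 0.4699, -0.0859]), array([48.8, 36.6]), 5.1) 126
scene cake [ 0.5753 -0.3614  0.0348] (array([ 0.5771, -0.3677]), array([60.8, 37.7]), 9.3) 190
scene cake [ 0.6204 -0.2902  0.033 ] (array([ 0.6226, -0.2926]), array([61.2, 37.9]), 11.2) 202
shift [-0.1049, 0.3601, 0.1049] turn [-0.29, 0.1, -89.56]
shift [-0.1049, 0.3601, 0.1049] turn [-0.29, 0.1, -89.56]
```

Request:
step_arm:
  series:
    - [[-0.105,0.36,0.1],[0,0,90],0.085]
    - [[-0.105,0.36,0.1],[0,0,90],0.085]
    - [[-0.105,0.36,0.1],[0,0,90],0.085]
    - [[-0.105,0.36,0.1],[0,0,90],0.085]
    - [[-0.105,0.36,0.1],[0,0,90],0.085]
    - [[-0.105,0.36,0.1],[0,0,90],0.085]
    - [[-0.105,0.36,0.1],[0,0,90],0.085]
    - [[-0.105,0.36,0.1],[0,0,90],0.085]
    - [[-0.105,0.36,0.1],[0,0,90],0.085]
    - [[-0.105,0.36,0.1],[0,0,90],0.085]

```text
clock: 17.05
eef_pos: [0.5729, -0.3696, 0.1524]
tool_rot: [179.6, 0.3, -78.0]
contact_force: [0.9, 0.5, 0.7]
opening: 0.0849
```

Request:
step_arm:
  series:
    - [[0,0,0],[0,0,0],0.085]
    - [[0,0,0],[0,0,0],0.085]

```text
clock: 17.25
eef_pos: [0.5723, -0.3693, 0.1509]
tool_rot: [179.6, 0.4, -77.9]
contact_force: [0.5, 0.7, -0.1]
opening: 0.085
```

```bash
python3 - <<'E'
from h import *
s=env.sense();print(s['clock'],s['eef_pos'].round(4),s['tool_rot'].round(2))
cakes('wrist');cakes('top')
mv([.575,-.3683,.006],yaw=-81)
E
```

```text
17.25 [ 0.5723 -0.3693  0.1509] [179.55   0.42 -77.85]
wrist cake [ 0.6208 -0.298   0.034 ] (array([ 0.6207, -0.2952]), array([57.8, 36.7]), 8.5) 2453
wrist cake [ 0.5755 -0.3706  0.0338] (array([ 0.5761, -0.3703]), array([57.3, 36.1]), 9.0) 2065
top cake [ 0.6203 -0.2913  0.033 ] (array([ 0.6185, -0.2944]), array([58.8, 35.3]), 6.8) 185
top cake [ 0.4661 -0.044   0.0431] (array([ 0.4608, -0.045 ]), array([47.2, 89.2]), 13.4) 233
shift [0.0005, -0.0034, 0.1457] turn [0.41, 0.35, 3.13]
```

Request:
step_arm:
  series:
    - [[0.002,-0.0034,0.05],[0,0,3],0.06]
    - [[0.002,-0.0034,0.09],[0,0,3],0.06]
    - [[0.002,-0.0034,0.12],[0,0,3],0.06]
    - [[0.002,-0.0034,0.145],[0,0,3],0.06]
    - [[0.002,-0.0034,0.145],[0,0,3],0.06]
    - [[0.002,-0.0034,0.145],[0,0,3],0.06]
    - [[0.002,-0.0034,0.145],[0,0,3],0.045]
    - [[0.002,-0.0034,0.145],[0,0,3],0.02]
    - [[0.002,-0.0034,0.145],[0,0,3],0.02]
    - [[0.002,-0.0034,0.145],[0,0,3],0.02]
  squeeze: 35

```text
clock: 18.35
eef_pos: [0.5769, -0.371, 0.0096]
tool_rot: [179.8, 0.1, -80.9]
contact_force: [0.3, 0.9, 5.8]
opening: 0.0353
```

Request:
step_arm:
  series:
    - [[0,0,0],[0,0,0],0.02]
    - [[0,0,0],[0,0,0],0.02]
    - [[0,0,-0.03],[0,0,0],0.02]
    - [[0,0,-0.08],[0,0,0],0.02]
    - [[0,0,-0.13],[0,0,0],0.02]
    - [[0,0,-0.18],[0,0,0],0.02]
    - [[0,0,-0.18],[0,0,0],0.02]
    - [[0,0,-0.18],[0,0,0],0.02]

```text
clock: 19.15
eef_pos: [0.5782, -0.3717, 0.1915]
tool_rot: [179.9, -0.0, -80.9]
contact_force: [0.1, -0.1, -0.9]
opening: 0.0352
```

```bash
python3 - <<'E'
from h import *
s=env.sense();print(s['clock'],s['eef_pos'].round(4),s['tool_rot'].round(2),s['opening'])
mv([.5653,-.0428,.185],yaw=-81.5)
E
```

```text
19.15 [ 0.5782 -0.3717  0.1915] [ 1.7988e+02 -2.0000e-02 -8.0850e+01] 0.035156249286904966
shift [-0.3268, -0.0396, 0.0063] turn [0.12, -0.02, 0.65]
```

Request:
step_arm:
  series:
    - [[-0.327,-0.04,0.005],[0,0,0.6],0.02]
    - [[-0.327,-0.04,0.005],[0,0,0.6],0.02]
    - [[-0.327,-0.04,0.005],[0,0,0.6],0.02]
    - [[-0.327,-0.04,0.005],[0,0,0.6],0.02]
    - [[-0.327,-0.04,0.005],[0,0,0.6],0.02]
    - [[-0.327,-0.04,0.005],[0,0,0.6],0.02]
    - [[-0.327,-0.04,0.005],[0,0,0.6],0.02]
    - [[-0.327,-0.04,0.005],[0,0,0.6],0.02]
    - [[-0.327,-0.04,0.005],[0,0,0.6],0.02]
    - [[-0.327,-0.04,0.005],[0,0,0.6],0.02]

```text
clock: 20.15
eef_pos: [0.565, -0.0432, 0.1847]
tool_rot: [179.7, 0.0, -81.5]
contact_force: [0.4, -0.1, -0.7]
opening: 0.0351
```

```bash
python3 - <<'E'
from h import *
s=env.sense();print(s['clock'],s['eef_pos'].round(4),s['tool_rot'].round(2),s['opening'])
im,X,P=carton_pose('scene',.13,(.4,.75,-.15,.15))
mv([.5653,-.0428,.078],yaw=-81.5)
E
```

```text
20.15 [ 0.565  -0.0432  0.1847] [ 1.7973e+02  2.0000e-02 -8.1500e+01] 0.03508282984615481
scene carton rim (array([ 0.5607, -0.0054]), array([149. , 171.2]), 8.5) 759
shift [-0.0008, -0.0006, 0.1071] turn [0.23, 0.01, -0.04]
```

Request:
step_arm:
  series:
    - [[0,0,0.04],[0,0,0],0.02]
    - [[0,0,0.075],[0,0,0],0.02]
    - [[0,0,0.095],[0,0,0],0.02]
    - [[0,0,0.106],[0,0,0],0.02]
    - [[0,0,0.106],[0,0,0],0.02]
    - [[0,0,0.106],[0,0,0],0.02]
    - [[0,0,0.106],[0,0,0],0.04]
    - [[0,0,0.106],[0,0,0],0.046]
    - [[0,0,0.106],[0,0,0],0.046]
    - [[0,0,0.106],[0,0,0],0.046]

```text
clock: 21.2
eef_pos: [0.5701, -0.0471, 0.0856]
tool_rot: [-179.6, -0.4, -81.6]
contact_force: [-1.7, -0.1, 17.1]
opening: 0.046
```

Request:
step_arm:
  series:
    - [[0,0,-0.02],[0,0,0],0.046]
    - [[0,0,-0.06],[0,0,0],0.046]
    - [[0,0,-0.105],[0,0,0],0.046]
    - [[0,0,-0.13],[0,0,0],0.046]
    - [[0,0,-0.13],[0,0,0],0.046]
    - [[0,0,-0.13],[0,0,0],0.046]

```text
clock: 21.8
eef_pos: [0.5692, -0.0475, 0.2156]
tool_rot: [-179.6, -0.4, -81.7]
contact_force: [0.0, 0.2, 0.2]
opening: 0.0459
```

```bash
python3 - <<'E'
from h import *
s=env.sense();print(s['clock'],s['eef_pos'].round(4),s['tool_rot'].round(2),s['opening'])
im,X,P=carton_pose('wrist',.13,(.4,.75,-.15,.15)); cv2.imwrite('pics/w11.png',im)
m=(abs(X[...,2]-.101)<.008)&(X[...,0]>.45)&(X[...,0]<.64)&(abs(X[...,1])<.09); print('cakeA',rect(X[m]),np.median(X[m][:,2]))
cakes('top')
mv([.6205,-.295,.15],yaw=-81.5)
E
```

```text
21.8 [ 0.5692 -0.0475  0.2156] [-179.56   -0.43  -81.7 ] 0.04594915162826169
wrist carton rim (array([ 0.56  , -0.0086]), array([145.3, 170.9]), 8.4) 7957
cakeA (array([ 0.5588, -0.0086]), array([127.5, 155.7]), 8.7) 0.10053952137605286
top cake [ 0.6204 -0.2922  0.0318] (array([ 0.6187, -0.2943]), array([58.2, 35.3]), 9.0) 190
shift [0.2529, -0.0157, 0.0647] turn [-0.2, -0.32, -0.16]
```

View pics/w11.png

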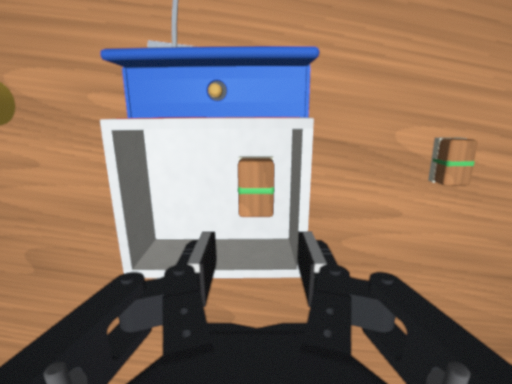

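Request:
step_arm:
  series:
    - [[0.253,-0.016,0.065],[0,0,0],0.07]
    - [[0.253,-0.016,0.065],[0,0,0],0.07]
    - [[0.253,-0.016,0.065],[0,0,0],0.07]
    - [[0.253,-0.016,0.065],[0,0,0],0.07]
    - [[0.253,-0.016,0.065],[0,0,0],0.07]
    - [[0.253,-0.016,0.065],[0,0,0],0.07]
    - [[0.253,-0.016,0.065],[0,0,0],0.07]
    - [[0.253,-0.016,0.065],[0,0,0],0.07]
    - [[0.253,-0.016,0.065],[0,0,0],0.07]

```text
clock: 22.8
eef_pos: [0.6208, -0.2933, 0.1497]
tool_rot: [-179.8, -0.3, -81.6]
contact_force: [0.1, 0.2, 0.3]
opening: 0.07
```

```bash
python3 - <<'E'
from h import *
s=env.sense();print(s['clock'],s['eef_pos'].round(4),s['tool_rot'].round(2))
cakes('wrist')
mv([.6205,-.295,.007],yaw=-81.5)
E
```

```text
22.8 [ 0.6208 -0.2933  0.1497] [-179.81   -0.28  -81.57]
wrist cake [ 0.6206 -0.2956  0.0338] (array([ 0.6209, -0.2952]), array([58.1, 35.8]), 9.9) 2076
shift [0.0009, 0.0013, 0.1432] turn [-0.22, -0.32, -0.05]
```

Request:
step_arm:
  series:
    - [[0.001,0.0005,0.05],[0,0,0],0.065]
    - [[0.001,0.0005,0.09],[0,0,0],0.065]
    - [[0.001,0.0005,0.12],[0,0,0],0.06]
    - [[0.001,0.0005,0.142],[0,0,0],0.06]
    - [[0.001,0.0005,0.142],[0,0,0],0.06]
    - [[0.001,0.0005,0.142],[0,0,0],0.06]
    - [[0.001,0.0005,0.142],[0,0,0],0.045]
    - [[0.001,0.0005,0.142],[0,0,0],0.02]
    - [[0.001,0.0005,0.142],[0,0,0],0.02]
    - [[0.001,0.0005,0.142],[0,0,0],0.02]
  squeeze: 35

```text
clock: 23.85
eef_pos: [0.623, -0.296, 0.0112]
tool_rot: [-179.6, -0.5, -81.6]
contact_force: [0.1, 0.9, 6.0]
opening: 0.0355
```

Request:
step_arm:
  series:
    - [[0,0,0],[0,0,0],0.02]
    - [[0,0,0],[0,0,0],0.02]
    - [[0,0,-0.03],[0,0,0],0.02]
    - [[0,0,-0.08],[0,0,0],0.02]
    - [[0,0,-0.13],[0,0,0],0.02]
    - [[0,0,-0.18],[0,0,0],0.02]
    - [[0,0,-0.18],[0,0,0],0.02]
    - [[0,0,-0.18],[0,0,0],0.02]

```text
clock: 24.65
eef_pos: [0.622, -0.2951, 0.193]
tool_rot: [-179.4, -0.6, -81.6]
contact_force: [-0.9, -0.5, -1.8]
opening: 0.0359
```

```bash
python3 - <<'E'
from h import *
s=env.sense();print(s['clock'],s['eef_pos'].round(4),s['tool_rot'].round(2),s['opening'])
mv([.5559,.0197,.188],yaw=-81.5)
E
```

```text
24.65 [ 0.622  -0.2951  0.193 ] [-179.43   -0.61  -81.56] 0.035885853585194166
shift [-0.3211, 0.0192, 0.0015] turn [-0.57, -0.61, -0.06]
```

Request:
step_arm:
  series:
    - [[-0.321,0.019,0.005],[-0.6,-0.6,0],0.02]
    - [[-0.321,0.019,0.005],[-0.6,-0.6,0],0.02]
    - [[-0.321,0.019,0.005],[-0.6,-0.6,0],0.02]
    - [[-0.321,0.019,0.005],[-0.6,-0.6,0],0.02]
    - [[-0.321,0.019,0.005],[-0.6,-0.6,0],0.02]
    - [[-0.321,0.019,0.005],[-0.6,-0.6,0],0.02]
    - [[-0.321,0.019,0.005],[-0.6,-0.6,0],0.02]
    - [[-0.321,0.019,0.005],[-0.6,-0.6,0],0.02]
    - [[-0.321,0.019,0.005],[-0.6,-0.6,0],0.02]
    - [[-0.321,0.019,0.005],[-0.6,-0.6,0],0.02]

```text
clock: 25.65
eef_pos: [0.5558, 0.0186, 0.1832]
tool_rot: [179.8, 0.0, -81.6]
contact_force: [-0.1, -0.6, -0.6]
opening: 0.0351
```

```bash
python3 - <<'E'
from h import *
s=env.sense();print(s['clock'],s['eef_pos'].round(4),s['tool_rot'].round(2),s['opening'])
im,X,P=carton_pose('scene',.13,(.4,.75,-.15,.15))
mv([.5559,.0197,.09],yaw=-81.5)
E
```

```text
25.65 [0.5558 0.0186 0.1832] [ 1.7984e+02  1.0000e-02 -8.1620e+01] 0.035107226746321246
scene carton rim (array([ 0.5617, -0.0067]), array([149.6, 171.1]), 8.2) 772
shift [-0.0013, -0.0002, 0.0935] turn [0.12, 0.0, -0.15]
```

Request:
step_arm:
  series:
    - [[-0.001,0,0.04],[0,0,0],0.02]
    - [[-0.001,0,0.075],[0,0,0],0.02]
    - [[-0.001,0,0.09],[0,0,0],0.02]
    - [[-0.001,0,0.096],[0,0,0],0.02]
    - [[-0.001,0,0.096],[0,0,0],0.02]
    - [[-0.001,0,0.096],[0,0,0],0.02]
    - [[-0.001,0,0.096],[0,0,0],0.04]
    - [[-0.001,0,0.096],[0,0,0],0.046]
    - [[-0.001,0,0.096],[0,0,0],0.046]
    - [[-0.001,0,0.096],[0,0,0],0.046]

```text
clock: 26.7
eef_pos: [0.556, 0.0193, 0.0881]
tool_rot: [179.9, -0.0, -81.6]
contact_force: [0.1, 0.4, 0.2]
opening: 0.0462
```

Request:
step_arm:
  series:
    - [[0,0,-0.02],[0,0,0],0.046]
    - [[0,0,-0.06],[0,0,0],0.046]
    - [[0,0,-0.105],[0,0,0],0.046]
    - [[0,0,-0.15],[0,0,0],0.046]
    - [[0,0,-0.17],[0,0,0],0.046]
    - [[0,0,-0.17],[0,0,0],0.046]

```text
clock: 27.3
eef_pos: [0.5583, 0.0193, 0.2633]
tool_rot: [-179.6, -0.2, -81.6]
contact_force: [-0.1, 0.0, 0.8]
opening: 0.046
```

```bash
python3 - <<'E'
from h import *
s=env.sense();print(s['clock'],s['eef_pos'].round(4),s['tool_rot'].round(2),s['opening'],s['joint_pos'].round(1))
im,X,P=carton_pose('wrist',.13,(.4,.75,-.15,.15))
m=(abs(X[...,2]-.067)<.006)&(X[...,0]>.5)&(X[...,0]<.62)&(abs(X[...,1])<.06);print('floor z',np.median(X[m][:,2]))
cv2.imwrite('pics/w12.png',im)
im,d,P=snap('top','t12');X=cloud(d,P)
m=(X[...,0]>.53)&(X[...,0]<.7)&(X[...,1]>.2)&(X[...,1]<.38)&(X[...,2]>.085);print('beaker',rect(X[m]),m.sum())
im,d,P=snap('scene','s12');X=cloud(d,P)
m=(X[...,0]>.53)&(X[...,0]<.7)&(X[...,1]>.2)&(X[...,1]<.38)&(X[...,2]>.09);print('beaker',rect(X[m]),m.sum())
for q in env.place_of('scene','beaker_rim')[:1]: print(onplane(P,[np.array(q['position'])*[512,384]],.1))
for q in env.place_of('scene','cake1')[:4]: print(np.array(q['position'])*[512,384],q['p'])
E
```

```text
27.3 [0.5583 0.0193 0.2633] [-1.7955e+02 -1.7000e-01 -8.1630e+01] 0.04596122653694767 [-8.400e+00  1.000e-01  1.052e+02 -0.000e+00  7.420e+01  7.320e+01]
wrist carton rim (array([ 0.5603, -0.0086]), array([145.1, 170.9]), 8.3) 5695
floor z 0.06655296785307098
beaker (array([0.6076, 0.2977]), array([62.5, 61.9]), 89.3) 105
beaker (array([0.6098, 0.3   ]), array([62.6, 64.2]), 79.3) 154
[[0.60314973 0.30671957 0.1       ]]
[226.304  210.3168] 0.46
```

View pics/w12.png

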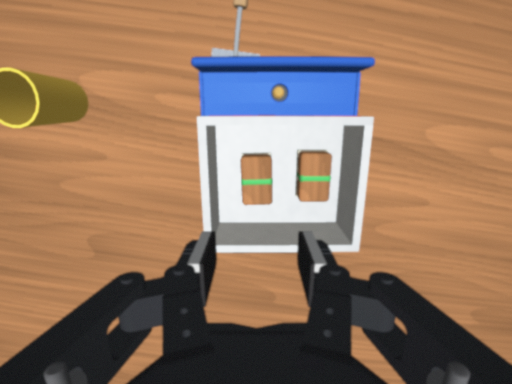

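```bash
python3 - <<'E'
from h import *
mv([.46,.40,.33],yaw=8)
E
```

```text
shift [-0.3903, 0.0391, -0.0739] turn [0.2, 0.28, -89.64]
```

Request:
step_arm:
  series:
    - [[-0.1,0.02,-0.074],[0,0,-45],0.046]
    - [[-0.39,0.039,-0.074],[0,0,-89],0.07]
    - [[-0.39,0.039,-0.074],[0,0,-89],0.085]
    - [[-0.39,0.039,-0.074],[0,0,-89],0.085]
    - [[-0.39,0.039,-0.074],[0,0,-89],0.085]
    - [[-0.39,0.039,-0.074],[0,0,-89],0.085]
    - [[-0.39,0.039,-0.074],[0,0,-89],0.085]
    - [[-0.39,0.039,-0.074],[0,0,-89],0.085]
    - [[-0.39,0.039,-0.074],[0,0,-89],0.085]
    - [[-0.39,0.039,-0.074],[0,0,-89],0.085]

```text
clock: 28.55
eef_pos: [0.4588, 0.4016, 0.3279]
tool_rot: [180.0, 0.5, 4.9]
contact_force: [0.1, -0.6, 0.1]
opening: 0.0852
```

```bash
python3 - <<'E'
from h import *
s=env.sense();print(s['clock'],s['eef_pos'].round(4),s['tool_rot'].round(2),s['joint_pos'].round(2))
im,d,P=snap('wrist','w13')
for q in env.place_of('wrist','cake1')[:3]: print(np.array(q['position'])*[512,384],q['p'])
X=cloud(d,P); m=abs(X[...,2]-.117)<.006; m&=(X[...,1]>.35)&(X[...,1]<.62)&(X[...,0]<.6); print('tub',rect(X[m]))
cv2.imwrite('pics/m13.png',cv2.hconcat([im[:300],cv2.imread('pics/t12.png')[60:360,:280]]))
E
```

```text
28.55 [0.4588 0.4016 0.3279] [179.96   0.49   4.86] [31.6   5.16 93.27  0.18 82.02 26.71]
tub (array([0.4414, 0.5223]), array([123.7, 124.5]), 12.0)
```

View pics/m13.png

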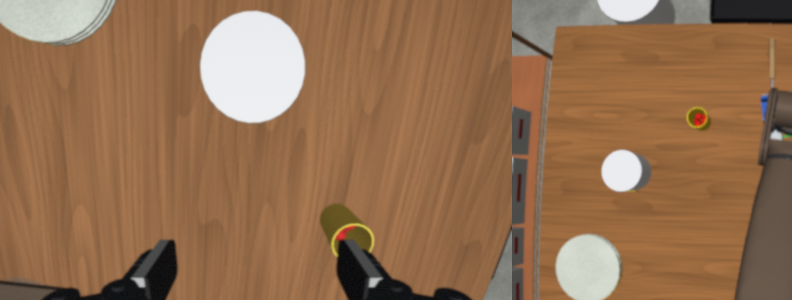

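```bash
cat >> h.py <<'E'
def Rside(head,pitch,sgn=1,roll=0):
    h=np.radians(head);p=np.radians(pitch)
    z=np.array([np.cos(h)*np.cos(p),np.sin(h)*np.cos(p),-np.sin(p)]); x=sgn*np.array([np.sin(h),-np.cos(h),0])
    return Ro.from_matrix(np.c_[x,np.cross(z,x),z])*Ro.from_euler('z',roll,degrees=True)
def mvR(target,R2):
    p,R=tool(); print('shift',np.round(R.inv().apply(np.array(target)-p),4).tolist(),'turn',np.round((R.inv()*R2).as_rotvec(degrees=True),2).tolist())
E
python3 - <<'E'
from h import *
A=[];b=[]
for j2,j3,r,z in [(16.46,90.42,.6743,.2299),(.1,105.2,.5586,.2633),(5.16,93.27,np.hypot(.4588,.4016),.3279)]:
    a,c=np.radians(j2),np.radians(j2+j3)
    A+=[[1,0,np.sin(a),np.sin(c)],[0,1,np.cos(a),np.cos(c)]]; b+=[r,z]
print(np.linalg.lstsq(np.array(A),np.array(b),rcond=None))
h=np.radians(26.1)
for r,z,p in [(.58,.25,30)]: mvR([r*np.cos(h),r*np.sin(h),z],Rside(26.1,p))
E
```

```text
(array([ 0.00839886, -0.013996  ,  0.42712174,  0.56937382]), array([4.87813582e-07]), np.int32(4), array([2.5126827 , 2.3788381 , 0.14634018, 0.07835495]))
shift [0.0509, 0.1492, 0.0775] turn [52.83, 35.96, 61.45]
```

Request:
step_arm:
  series:
    - [[0.051,0.149,0.0],[25,17,30],0.085]
    - [[0.051,0.149,0.02],[53,36,61],0.085]
    - [[0.051,0.149,0.04],[53,36,61],0.085]
    - [[0.051,0.149,0.06],[53,36,61],0.085]
    - [[0.051,0.149,0.078],[53,36,61],0.085]
    - [[0.051,0.149,0.078],[53,36,61],0.085]
    - [[0.051,0.149,0.078],[53,36,61],0.085]
    - [[0.051,0.149,0.078],[53,36,61],0.085]
    - [[0.051,0.149,0.078],[53,36,61],0.085]
    - [[0.051,0.149,0.078],[53,36,61],0.085]

```text
clock: 29.65
eef_pos: [0.5202, 0.2553, 0.2481]
tool_rot: [-122.3, -1.4, -60.7]
contact_force: [0.3, -0.0, -0.2]
opening: 0.0848
```

```bash
python3 - <<'E'
from h import *
s=env.sense();print(s['clock'],s['eef_pos'].round(4),s['tool_rot'].round(2),s['joint_pos'].round(2))
p,R=tool();print('z axis',R.apply([0,0,1]).round(3),'x',R.apply([1,0,0]).round(3))
j=np.radians(s['joint_pos']);
# D from tilt (j4~0): z=H-.014 ...
a,c,t=j[1],j[1]+j[2],j[1]+j[2]+j[4]
r=np.hypot(*p[:2]); print(np.degrees(t), 'D from r',(r-.0084-.427*np.sin(a)-.569*np.sin(c))/np.sin(t),'D from z',(p[2]+.014-.427*np.cos(a)-.569*np.cos(c))/(1+np.cos(t)))
E
```

```text
29.65 [0.5202 0.2553 0.2481] [-122.26   -1.45  -60.72] [  8.99 -19.31 136.19  67.68  17.65  10.97]
z axis [ 0.744  0.402 -0.534] x [ 0.489 -0.872  0.025]
134.53362483020433 D from r 0.2872758230823112 D from z 0.38980737045408453
```

```bash
python3 - <<'E'
from h import *
h=np.radians(26.16)
mvR([.58*np.cos(h),.58*np.sin(h),.20],Rside(26.16,15))
E
```

```text
shift [-0.0014, 0.0404, 0.0261] turn [17.21, 2.28, 2.59]
```

Request:
step_arm:
  series:
    - [[-0.001,0.04,0.026],[17,2.3,2.6],0.085]
    - [[-0.001,0.04,0.026],[17,2.3,2.6],0.085]
    - [[-0.001,0.04,0.026],[17,2.3,2.6],0.085]
    - [[-0.001,0.04,0.026],[17,2.3,2.6],0.085]
    - [[-0.001,0.04,0.026],[17,2.3,2.6],0.085]
    - [[-0.001,0.04,0.026],[17,2.3,2.6],0.085]
    - [[-0.001,0.04,0.026],[17,2.3,2.6],0.085]
    - [[-0.001,0.04,0.026],[17,2.3,2.6],0.085]
    - [[-0.001,0.04,0.026],[17,2.3,2.6],0.085]
    - [[-0.001,0.04,0.026],[17,2.3,2.6],0.085]

```text
clock: 30.65
eef_pos: [0.5284, 0.259, 0.2009]
tool_rot: [-105.4, 0.1, -63.9]
contact_force: [0.7, -0.3, -0.4]
opening: 0.0852
```

```bash
python3 - <<'E'
from h import *
s=env.sense();print(s['clock'],s['eef_pos'].round(4),s['tool_rot'].round(2),s['joint_pos'].round(2))
h=np.radians(26.16)
mvR([.6046*np.cos(h),.6046*np.sin(h),.0817],Rside(26.16,15))
E
```

```text
30.65 [0.5284 0.259  0.2009] [-1.0536e+02  6.0000e-02 -6.3870e+01] [  9.24  -8.48 142.35 147.98  31.92 -66.58]
shift [-0.0004, 0.1106, 0.0471] turn [0.36, -0.02, -0.07]
```

Request:
step_arm:
  series:
    - [[0,0.04,0.03],[0.3,0,0],0.085]
    - [[0,0.08,0.047],[0.3,0,0],0.085]
    - [[0,0.11,0.047],[0.3,0,0],0.085]
    - [[0,0.11,0.047],[0.3,0,0],0.085]
    - [[0,0.11,0.047],[0.3,0,0],0.085]
    - [[0,0.11,0.047],[0.3,0,0],0.085]
    - [[0,0.11,0.047],[0.3,0,0],0.085]

```text
clock: 31.35
eef_pos: [0.5442, 0.2666, 0.0853]
tool_rot: [-104.8, 0.0, -63.9]
contact_force: [-0.3, -0.0, 0.2]
opening: 0.0851
```

```bash
python3 - <<'E'
from h import *
s=env.sense();print(s['clock'],s['eef_pos'].round(4),s['tool_rot'].round(2),s['joint_pos'].round(2),s['contact_force'].round(1))
im,d,P=snap('top');X=cloud(d,P)
m=(X[...,0]>.53)&(X[...,0]<.7)&(X[...,1]>.2)&(X[...,1]<.38)&(X[...,2]>.085)&(im[...,2]>1.5*im[...,0]);print('beaker',rect(X[m]),m.sum())
im,d,P=snap('scene','s14');X=cloud(d,P)
m=(X[...,0]>.53)&(X[...,0]<.7)&(X[...,1]>.2)&(X[...,1]<.38)&(X[...,2]>.09)&(X[...,2]<.105)&(im[...,2]>1.5*im[...,0]);print('beaker',rect(X[m]),m.sum())
h=np.radians(26.16)
mvR([.7012*np.cos(h),.7012*np.sin(h),.0558],Rside(26.16,15))
cv2.imwrite('pics/s14c.png',cv2.resize(im[150:290,230:400],None,fx=4,fy=4))
E
```

```text
31.35 [0.5442 0.2666 0.0853] [-1.0478e+02  1.0000e-02 -6.3860e+01] [ 10.02  14.51 138.69 159.4   49.72 -80.55] [-0.3 -0.   0.2]
beaker (array([0.577 , 0.2711]), array([146.4,  62.9]), 40.4) 110
beaker (array([0.5792, 0.2742]), array([147.3,  63.8]), 39.2) 159
shift [-0.0006, 0.0034, 0.0997] turn [-0.16, -0.02, -0.02]
```

View pics/s14c.png

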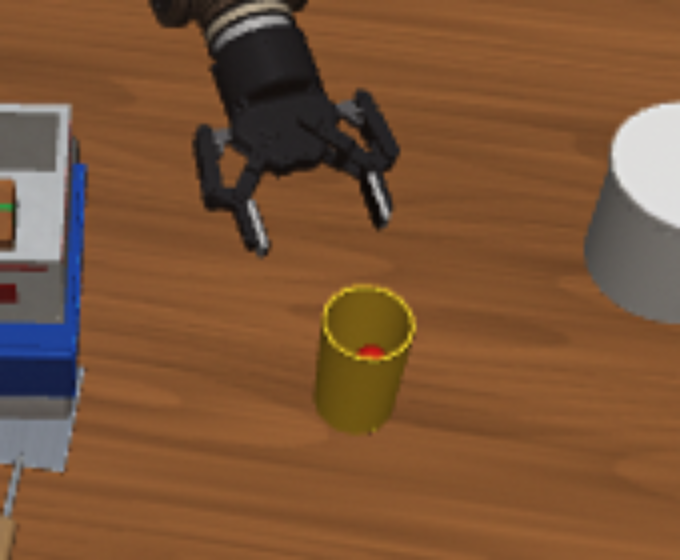

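Request:
step_arm:
  series:
    - [[-0.0005,0.003,0.03],[0,0,0],0.085]
    - [[-0.0005,0.003,0.055],[0,0,0],0.085]
    - [[-0.0005,0.003,0.08],[0,0,0],0.085]
    - [[-0.0005,0.003,0.1],[0,0,0],0.085]
    - [[-0.0005,0.003,0.1],[0,0,0],0.085]
    - [[-0.0005,0.003,0.1],[0,0,0],0.085]

```text
clock: 32.05
eef_pos: [0.6296, 0.3093, 0.0567]
tool_rot: [-104.8, 0.0, -63.8]
contact_force: [0.1, -0.8, 0.2]
opening: 0.0851
```

Request:
step_arm:
  series:
    - [[0,0,0],[0,0,0],0.07]
    - [[0,0,0],[0,0,0],0.06]
    - [[0,0,0],[0,0,0],0.05]
    - [[0,0,0],[0,0,0],0.04]
    - [[0,0,0],[0,0,0],0.04]
    - [[0,0,0],[0,0,0],0.04]
    - [[0,0,0],[0,0,0],0.04]
  squeeze: 40

```text
clock: 32.75
eef_pos: [0.6298, 0.3092, 0.0572]
tool_rot: [-104.7, 0.0, -63.9]
contact_force: [-2.7, -2.6, 3.8]
opening: 0.0605
```

```bash
python3 - <<'E'
from h import *
s=env.sense();print(s['clock'],s['eef_pos'].round(4),s['tool_rot'].round(2),s['joint_pos'].round(2),s['opening'],s['contact_force'].round(1))
p,R=tool(); mvR([p[0],p[1],.20],R)
E
```

```text
32.75 [0.6298 0.3092 0.0572] [-1.0474e+02  1.0000e-02 -6.3870e+01] [ 13.5   26.72 125.33 163.51  48.16 -82.08] 0.060546689653734324 [-2.7 -2.6  3.8]
shift [-0.0, -0.1381, -0.0363] turn [0.0, 0.0, 0.0]
```

Request:
step_arm:
  series:
    - [[0,-0.02,-0.005],[0,0,0],0.04]
    - [[0,-0.05,-0.013],[0,0,0],0.04]
    - [[0,-0.09,-0.024],[0,0,0],0.04]
    - [[0,-0.13,-0.035],[0,0,0],0.04]
    - [[0,-0.174,-0.0455],[0,0,0],0.04]
    - [[0,-0.174,-0.0455],[0,0,0],0.04]
    - [[0,-0.174,-0.0455],[0,0,0],0.04]

```text
clock: 33.45
eef_pos: [0.63, 0.3093, 0.2379]
tool_rot: [-104.7, -0.1, -63.9]
contact_force: [-0.6, -0.4, -1.9]
opening: 0.0607
```

```bash
python3 - <<'E'
from h import *
s=env.sense();print(s['clock'],s['eef_pos'].round(4),s['tool_rot'].round(2),s['joint_pos'].round(2),s['opening'])
mvR([.62,.15,.235],Rside(0,15)); mvR([.596,.015,.235],Rside(-25,15))
E
```

```text
33.45 [0.63   0.3093 0.2379] [-1.0473e+02 -6.0000e-02 -6.3870e+01] [ 13.52   2.87 126.82 152.61  27.29 -68.59] 0.06068687288639168
shift [0.1386, 0.0231, -0.0758] turn [-0.28, 25.24, 6.77]
shift [0.2493, 0.0438, -0.1541] turn [-0.28, 49.41, 13.18]
```

Request:
step_arm:
  series:
    - [[0.03,0.005,-0.016],[0,5,1.4],0.04]
    - [[0.06,0.01,-0.032],[0,10,2.8],0.04]
    - [[0.09,0.015,-0.05],[0,15,4],0.04]
    - [[0.115,0.02,-0.064],[0,20,5.4],0.04]
    - [[0.139,0.023,-0.076],[0,25,6.8],0.04]
    - [[0.139,0.023,-0.076],[0,25,6.8],0.04]
    - [[0.139,0.023,-0.076],[0,25,6.8],0.04]
    - [[0.139,0.023,-0.076],[0,25,6.8],0.04]

```text
clock: 34.25
eef_pos: [0.6197, 0.1502, 0.2336]
tool_rot: [-104.9, 0.1, -89.7]
contact_force: [-0.4, -0.2, -1.6]
opening: 0.0608
```

```bash
python3 - <<'E'
from h import *
s=env.sense();print(s['clock'],s['eef_pos'].round(4),s['tool_rot'].round(2),s['joint_pos'].round(2),s['opening'])
mvR([.596,.015,.235],Rside(-25,15))
E
```

```text
34.25 [0.6197 0.1502 0.2336] [-104.9     0.11  -89.67] [   7.07   -3.93  134.04  194.99   25.88 -101.7 ] 0.06079908414617138
shift [0.1351, 0.0047, -0.0241] turn [-0.07, 24.5, 6.43]
```

Request:
step_arm:
  series:
    - [[0.03,0.001,-0.005],[0,5,1.3],0.04]
    - [[0.06,0.002,-0.01],[0,10,2.6],0.04]
    - [[0.09,0.003,-0.016],[0,15,3.9],0.04]
    - [[0.115,0.004,-0.02],[0,20,5.2],0.04]
    - [[0.135,0.005,-0.024],[0,24.5,6.4],0.04]
    - [[0.135,0.005,-0.024],[0,24.5,6.4],0.04]
    - [[0.135,0.005,-0.024],[0,24.5,6.4],0.04]
    - [[0.135,0.005,-0.024],[0,24.5,6.4],0.04]

```text
clock: 35.05
eef_pos: [0.5961, 0.0158, 0.2344]
tool_rot: [-104.9, -0.0, -114.9]
contact_force: [-0.7, 0.6, -2.0]
opening: 0.0608
```

```bash
python3 - <<'E'
from h import *
s=env.sense();print(s['clock'],s['eef_pos'].round(4),s['tool_rot'].round(2),s['joint_pos'].round(2),s['opening'])
im,X,P=carton_pose('scene',.13,(.4,.75,-.15,.15))
im,d,P=snap('scene','s15');X=cloud(d,P)
m=(X[...,2]>.15)&(abs(X[...,0]-.575)<.08)&(abs(X[...,1]-.03)<.08)&(im[...,2]>1.5*im[...,0].astype(float))&(im[...,1]>50)
q=X[m]; print(m.sum(),q.min(0),q.max(0),rect(q[q[:,2]>np.nanmax(q[:,2])-.012]))
mvR([.596,.015,.199],Rside(-25,15,1,70)); 
E
```

```text
35.05 [0.5961 0.0158 0.2344] [-1.0494e+02 -2.0000e-02 -1.1486e+02] [   2.44   -5.75  135.56  231.58   34.46 -128.55] 0.06081016621685526
scene carton rim (array([ 0.5618, -0.0068]), array([149.2, 171.1]), 8.1) 738
839 [ 0.50939952 -0.01735928  0.17694258] [0.6114619  0.1043356  0.28087094] (array([0.5727, 0.0398]), array([83.1, 87.6]), 60.6)
shift [0.0005, 0.0343, 0.0094] turn [-0.01, 0.12, 70.04]
```

Request:
step_arm:
  series:
    - [[0,0.008,0.002],[0,0,8],0.04]
    - [[0,0.014,0.004],[0,0,16],0.04]
    - [[0,0.02,0.006],[0,0,24],0.04]
    - [[0,0.027,0.008],[0,0,32],0.04]
    - [[0,0.034,0.009],[0,0,40],0.04]
    - [[0,0.034,0.009],[0,0,48],0.04]
    - [[0,0.034,0.009],[0,0,56],0.04]
    - [[0,0.034,0.009],[0,0,63],0.04]
    - [[0,0.034,0.009],[0,0,70],0.04]
    - [[0,0.034,0.009],[0,0,70],0.04]

```text
clock: 36.15
eef_pos: [0.596, 0.016, 0.1994]
tool_rot: [-127.9, 65.2, -150.1]
contact_force: [-0.5, -0.7, -1.5]
opening: 0.0609
```

```bash
python3 - <<'E'
from h import *
s=env.sense();print(s['clock'],s['eef_pos'].round(4),s['tool_rot'].round(2),s['joint_pos'].round(2),s['opening'],s['contact_force'].round(1))
p,R=tool();R0=Rside(-25,15); rel=(R*R0.inv()); up=rel.apply([0,0,1]); c=p-R.apply([0,0,1])*.0235; print('tilt',np.degrees(np.arccos(up[2])),'rim',c+up*.038)
E
```

```text
36.15 [0.596  0.016  0.1994] [-127.9    65.2  -150.09] [  2.46  -1.02 136.05 226.18  37.9  -51.89] 0.060897253606852914 [-0.5 -0.7 -1.5]
tilt 67.26786882588463 rim [ 0.55526109 -0.00311129  0.2201245 ]
```

Request:
step_arm:
  series:
    - [[0,0,0],[0,0,5],0.04]
    - [[0,0,0],[0,0,10],0.04]
    - [[0,0,0],[0,0,15],0.04]
    - [[0,0,0],[0,0,20],0.04]
    - [[0,0,0],[0,0,25],0.04]
    - [[0,0,0],[0,0,30],0.04]
    - [[0,0,0],[0,0,35],0.04]
    - [[0,0,0],[0,0,40],0.04]
    - [[0,0,0],[0,0,45],0.04]
    - [[0,0,0],[0,0,50],0.04]

```text
clock: 37.15
eef_pos: [0.5961, 0.0163, 0.1995]
tool_rot: [118.0, 56.8, 89.2]
contact_force: [-0.6, -0.8, -1.0]
opening: 0.0607
```

Request:
step_arm:
  series:
    - [[0,0,0],[0,0,5],0.04]
    - [[0,0,0],[0,0,10],0.04]
    - [[0,0,0],[0,0,15],0.04]
    - [[0,0,0],[0,0,18],0.04]
    - [[0,0,0],[0,0,18],0.04]
    - [[0,0,0],[0,0,18],0.04]
    - [[0,0,0],[0,0,18],0.04]
    - [[0,0,0],[0,0,18],0.04]
    - [[0,0,0],[0,0,18],0.04]
    - [[0,0,0],[0,0,18],0.04]

```text
clock: 38.15
eef_pos: [0.5962, 0.0163, 0.1996]
tool_rot: [109.7, 40.3, 78.3]
contact_force: [0.4, 0.4, -1.0]
opening: 0.0613
```

```bash
python3 - <<'E'
from h import *
s=env.sense();print(s['clock'],s['eef_pos'].round(4),s['tool_rot'].round(2),s['joint_pos'].round(2),s['opening'],s['contact_force'].round(1))
a,_,_=snap('top','t16'); b,_,P=snap('scene','s16'); w,_,_=snap('wrist','w16')
for c in ('scene','top'):
    print(c,[((np.array(q['position'])*[512,384]).round().tolist(),round(q['p'],2)) for q in env.place_of(c,'ball1_center')])
r=lambda c:cv2.resize(c,(396,297),interpolation=cv2.INTER_CUBIC)
cv2.imwrite('pics/m16.png',cv2.vconcat([cv2.hconcat([r(a[120:240,200:360]),r(b[150:270,140:300])]),cv2.hconcat([r(w),r(b)])]))
E
```

```text
38.15 [0.5962 0.0163 0.1996] [109.73  40.3   78.26] [  2.48  -1.03 136.04 226.13  37.89  16.15] 0.06133042396911058 [ 0.4  0.4 -1. ]
scene [([201.0, 190.0], 0.67), ([220.0, 199.0], 0.4)]
top [([297.0, 195.0], 0.45)]
```

View pics/m16.png

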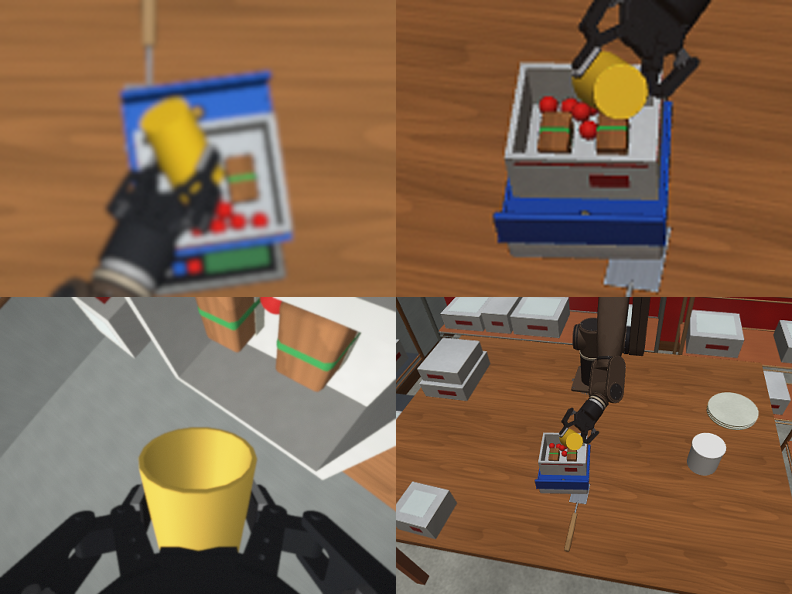

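```bash
python3 - <<'E'
from h import *
mvR([.600,.02,.237],Rside(-25,15,1,60)); 
E
```

```text
shift [-0.0209, 0.0306, -0.0078] turn [0.23, 0.06, -77.94]
```

Request:
step_arm:
  series:
    - [[-0.021,0.031,-0.008],[0,0,-8],0.04]
    - [[-0.021,0.031,-0.008],[0,0,-16],0.04]
    - [[-0.021,0.031,-0.008],[0,0,-24],0.04]
    - [[-0.021,0.031,-0.008],[0,0,-32],0.04]
    - [[-0.021,0.031,-0.008],[0,0,-40],0.04]
    - [[-0.021,0.031,-0.008],[0,0,-48],0.04]
    - [[-0.021,0.031,-0.008],[0,0,-56],0.04]
    - [[-0.021,0.031,-0.008],[0,0,-64],0.04]
    - [[-0.021,0.031,-0.008],[0,0,-72],0.04]
    - [[-0.021,0.031,-0.008],[0,0,-78],0.04]

```text
clock: 39.4
eef_pos: [0.5999, 0.0201, 0.2374]
tool_rot: [-117.8, 56.5, -138.6]
contact_force: [0.4, -0.2, -0.4]
opening: 0.0608
```

Request:
step_arm:
  series:
    - [[0,0,0],[0,0,-8],0.04]
    - [[0,0,0],[0,0,-16],0.04]
    - [[0,0,0],[0,0,-24],0.04]
    - [[0,0,0],[0,0,-32],0.04]
    - [[0,0,0],[0,0,-40],0.04]
    - [[0,0,0],[0,0,-48],0.04]
    - [[0,0,0],[0,0,-56],0.04]
    - [[0,0,0],[0,0,-60],0.04]
    - [[0,0,0],[0,0,-60],0.04]
    - [[0,0,0],[0,0,-60],0.04]

```text
clock: 40.4
eef_pos: [0.5999, 0.0202, 0.2373]
tool_rot: [-104.9, -0.2, -114.8]
contact_force: [-0.6, 0.1, -1.1]
opening: 0.0611
```

```bash
python3 - <<'E'
from h import *
s=env.sense();print(s['clock'],s['eef_pos'].round(4),s['tool_rot'].round(2),s['joint_pos'].round(2),s['opening'])
mvR([.62,.15,.24],Rside(0,15)); 
E
```

```text
40.4 [0.5999 0.0202 0.2373] [-104.92   -0.2  -114.75] [   3.03   -5.42  134.88  232.65   34.58 -129.64] 0.06109702634677387
shift [-0.1263, 0.0063, -0.0357] turn [-0.03, -23.96, -6.2]
```

Request:
step_arm:
  series:
    - [[-0.04,0.002,-0.012],[0,-8,-2],0.04]
    - [[-0.08,0.004,-0.024],[0,-16,-4],0.04]
    - [[-0.126,0.006,-0.036],[0,-24,-6.2],0.04]
    - [[-0.126,0.006,-0.036],[0,-24,-6.2],0.04]
    - [[-0.126,0.006,-0.036],[0,-24,-6.2],0.04]
    - [[-0.126,0.006,-0.036],[0,-24,-6.2],0.04]
    - [[-0.126,0.006,-0.036],[0,-24,-6.2],0.04]

```text
clock: 41.1
eef_pos: [0.6195, 0.1491, 0.2401]
tool_rot: [-105.0, 0.0, -90.1]
contact_force: [-0.2, -0.4, -0.1]
opening: 0.0612
```

```bash
python3 - <<'E'
from h import *
s=env.sense();print(s['clock'],s['eef_pos'].round(4),s['tool_rot'].round(2))
mvR([.63,.309,.20],Rside(26.1,14.74)); 
E
```

```text
41.1 [0.6195 0.1491 0.2401] [-1.0498e+02  3.0000e-02 -9.0060e+01]
shift [-0.1599, 0.0362, 0.0204] turn [0.23, -25.28, -6.74]
```

Request:
step_arm:
  series:
    - [[-0.04,0.0,0.0],[0,-8,-2],0.04]
    - [[-0.08,0.01,0.01],[0,-16,-4],0.04]
    - [[-0.12,0.02,0.015],[0,-25.3,-6.7],0.04]
    - [[-0.16,0.036,0.02],[0.2,-25.3,-6.7],0.04]
    - [[-0.16,0.036,0.02],[0.2,-25.3,-6.7],0.04]
    - [[-0.16,0.036,0.02],[0.2,-25.3,-6.7],0.04]
    - [[-0.16,0.036,0.02],[0.2,-25.3,-6.7],0.04]
    - [[-0.16,0.036,0.02],[0.2,-25.3,-6.7],0.04]

```text
clock: 41.9
eef_pos: [0.6299, 0.3084, 0.2014]
tool_rot: [-104.7, 0.0, -64.0]
contact_force: [-0.7, 0.2, -0.1]
opening: 0.0608
```

```bash
python3 - <<'E'
from h import *
s=env.sense();print(s['clock'],s['eef_pos'].round(4),s['tool_rot'].round(2))
mvR([.63,.309,.063],Rside(26.1,14.74)); 
im,d,P=snap('scene','s17');X=cloud(d,P)
m=(im[...,2]>1.5*im[...,0].astype(float))&(im[...,1]>60)&(X[...,0]>.54)&(X[...,0]<.70)&(X[...,1]>.2)&(X[...,1]<.38)&(X[...,2]>.12)
q=X[m]; print(m.sum(),np.nanpercentile(q[:,2],[1,99]))
for n in ('beaker','beaker_rim'): print(n,[((np.array(q['position'])*[512,384]).round(1).tolist(),round(q['p'],2)) for q in env.place_of('scene',n)[:1]])
E
```

```text
41.9 [0.6299 0.3084 0.2014] [-1.0467e+02  4.0000e-02 -6.3970e+01]
shift [-0.0005, 0.1338, 0.0354] turn [-0.07, -0.06, -0.06]
877 [0.14752861 0.24638491]
beaker []
beaker_rim [([333.4, 196.1], 0.76)]
```

Request:
step_arm:
  series:
    - [[0,0.04,0.011],[0,0,0],0.04]
    - [[0,0.08,0.021],[0,0,0],0.04]
    - [[0,0.11,0.029],[0,0,0],0.04]
    - [[0,0.13,0.0345],[0,0,0],0.04]
    - [[0,0.136,0.036],[0,0,0],0.04]
    - [[0,0.136,0.036],[0,0,0],0.04]

```text
clock: 42.65
eef_pos: [0.6301, 0.3085, 0.06]
tool_rot: [-104.7, 0.1, -64.0]
contact_force: [0.0, -0.1, -0.9]
opening: 0.0611
```

Request:
step_arm:
  series:
    - [[0,0,0],[0,0,0],0.04]
    - [[0,0.001,0],[0,0,0],0.04]
    - [[0,0.002,0],[0,0,0],0.04]
    - [[0,0.002,0],[0,0,0],0.04]

```text
clock: 43.05
eef_pos: [0.6299, 0.3083, 0.059]
tool_rot: [-104.7, 0.0, -64.0]
contact_force: [-0.1, 0.0, -1.0]
opening: 0.0608
```

Request:
step_arm:
  series:
    - [[0,0.002,0.0005],[0,0,0],0.04]
    - [[0,0.002,0.0005],[0,0,0],0.04]
    - [[0,0.003,0.0005],[0,0,0],0.04]
    - [[0,0.003,0.0005],[0,0,0],0.04]

```text
clock: 43.45
eef_pos: [0.6302, 0.3084, 0.0571]
tool_rot: [-104.5, 0.0, -64.0]
contact_force: [-1.0, -1.0, 2.3]
opening: 0.061
```

Request:
step_arm:
  series:
    - [[0,0,0],[0,0,0],0.062]
    - [[0,0,0],[0,0,0],0.066]
    - [[0,0,0],[0,0,0],0.075]
    - [[0,0,0],[0,0,0],0.085]
    - [[0,0,0],[0,0,0],0.085]
    - [[0,0,0],[0,0,0],0.085]
    - [[0,0,0],[0,0,0],0.085]

```text
clock: 44.15
eef_pos: [0.6302, 0.3084, 0.057]
tool_rot: [-104.5, 0.0, -64.0]
contact_force: [0.1, -0.2, -0.5]
opening: 0.0851
```

Request:
step_arm:
  series:
    - [[0,0,-0.02],[0,0,0],0.085]
    - [[0,0,-0.05],[0,0,0],0.085]
    - [[0,0,-0.08],[0,0,0],0.085]
    - [[0,0,-0.1],[0,0,0],0.085]
    - [[0,0,-0.1],[0,0,0],0.085]
    - [[0,0,-0.1],[0,0,0],0.085]

```text
clock: 44.75
eef_pos: [0.5438, 0.2659, 0.0826]
tool_rot: [-104.4, 0.0, -64.0]
contact_force: [-0.1, 0.3, -0.6]
opening: 0.085
```

```bash
python3 - <<'E'
from h import *
s=env.sense();print(s['clock'],s['eef_pos'].round(4),s['joint_pos'].round(1))
a,d,P=snap('top','t18'); X=cloud(d,P); b,d2,P2=snap('scene','s18'); Y=cloud(d2,P2)
for im,Z in ((a,X),(b,Y)):
    yel=(im[...,2]>1.5*im[...,0].astype(float))&(Z[...,0]>.53)&(Z[...,0]<.7)&(Z[...,1]>.2)&(Z[...,1]<.4)&(Z[...,2]>.09)&(Z[...,2]<.11); q=Z[yel]
    print('rim',rect(q),np.linalg.lstsq(np.c_[q[:,:2],np.ones(len(q))],q[:,2],rcond=None)[0].round(3))
    hsv=cv2.cvtColor(im,cv2.COLOR_BGR2HSV); red=(((hsv[...,0]<6)|(hsv[...,0]>174))&(hsv[...,1]>170)&(hsv[...,2]>120)&(Z[...,0]>.3)&(Z[...,0]<1)&(abs(Z[...,1])<.6))
    n,l,st,ce=cv2.connectedComponentsWithStats(red.astype(np.uint8))
    for i in range(1,n):
        if st[i,4]>5: print('red',st[i,4],np.nanmedian(Z[l==i],0).round(3))
carton_pose('top',.13,(.4,.75,-.15,.15)); carton_pose('scene',.13,(.4,.75,-.15,.15)); pan_pose('scene')
r=lambda c:cv2.resize(c,(396,297),interpolation=cv2.INTER_CUBIC)
cv2.imwrite('pics/m18.png',cv2.vconcat([cv2.hconcat([r(a[135:225,220:340]),r(b[165:255,160:280])]),cv2.hconcat([r(b[170:260,270:390]),r(a)])]))
E
```

```text
44.75 [0.5438 0.2659 0.0826] [ 10.   15.2 138.7 159.8  50.7 -80.9]
rim (array([0.5778, 0.2652]), array([153.7,  60.8]), 45.0) [ 0.008 -0.002  0.093]
red 91 [ 0.522 -0.021  0.09 ]
red 14 [ 0.516 -0.069  0.088]
red 18 [0.506 0.006 0.089]
red 24 [0.463 0.01  0.046]
rim (array([0.5784, 0.2721]), array([153.4,  64.5]), 38.4) [0.01  0.017 0.086]
red 33 [ 0.522 -0.068  0.087]
red 84 [ 0.522 -0.023  0.091]
red 31 [0.51  0.008 0.088]
red 35 [ 0.551 -0.01   0.087]
top carton rim (array([ 0.5611, -0.0082]), array([144.9, 168.4]), 8.3) 630
scene carton rim (array([ 0.5609, -0.0071]), array([149.4, 171.2]), 8.5) 900
plate z 0.059538068358290036 slopes [0.0205 0.0122] (array([ 0.5889, -0.0024]), array([209.8, 189.4]), 8.5)
lip (array([0.6861, 0.0138]), array([ 13.3, 185.9]), 8.6)
```

View pics/m18.png

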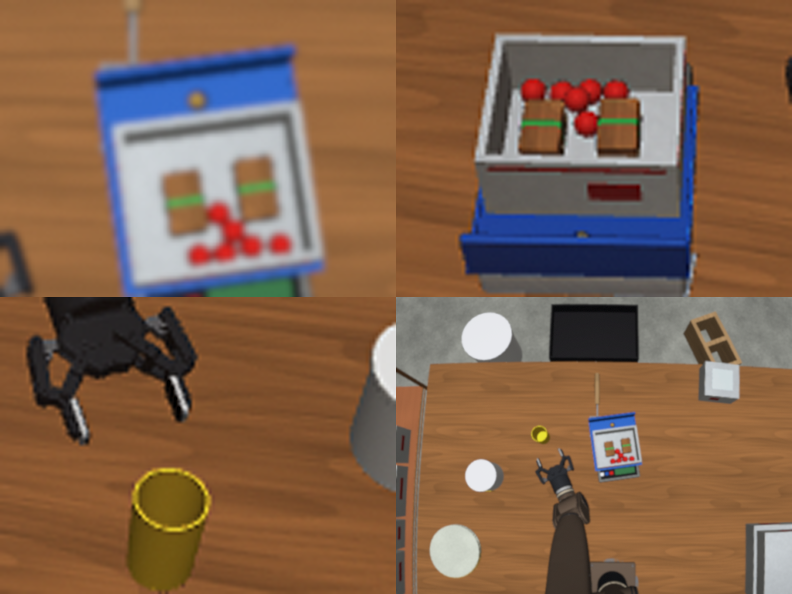

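All six balls and both cakes show in the box, the pin stands clear behind it, and the beaker is upright, empty and free of the gripper.

```bash
python3 -c "
from workcell import env
print(env.sense()['contact_force'].round(1)); env.close_job()"
```

```text
[-0.4 -0.6  0.2]
the job is handed in; nothing more can be done
```

I finished the job and handed it in at about 45 s on the robot's clock. No verdict was reported, so this rests on my own checks.

**What I did**
- **Pan:** I carried it by its lip and lowered it over the pin. I did not slide it along until it dropped.
- **Box:** I set it flat on the pan, ahead of the pin.
- **Cakes:** I found only two and put both in the box. The third place in the list appears to be empty; I also searched around the tub with the wrist camera.
- **Beaker:** I gripped it from the side, poured, and stood it back close to where it started.

**Last checks**
- **Pan and box:** The plate's top read 58.5–59.5 mm, against 59 mm when seated. The box is about 26 mm ahead of the pan's centre and within 1° of square.
- **Contents:** All six balls and both cakes show in the box, which stands clear of the pin.
- **Beaker and bystanders:** The beaker is empty and upright on the bench, with the gripper about 10 cm back and touching nothing. The tub and palette knife look unmoved; I did not measure them at the end.

**Checks that were off or disagreed**
- **Contact:** While I released the first cake, something on the gripper pressed with about 17 N, probably the finger linkage on the box rim. The limit is 40 N, and the box did not shift.
- **Pan tilt:** The last scene-camera fit of the pan gave slopes of up to 0.02. Closer views just after seating gave under 0.003, so I put the difference down to pixels on the pan's edges.
- **Beaker tilt:** The final numeric fit of the beaker's rim picked up gripper pixels as well, so I judged it upright from the picture.

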